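# Refit the lens of the tube reader and screw down its retaining ring

### The arm

A 6-joint arm with a two-finger parallel gripper is mounted at the origin on the work surface. World frame = base frame: x ahead of the robot, y to its left, z up, the work surface at z = 0. Lengths are in mm, angles in degrees, forces in N, time in s.
With the tool pointing down it reaches from about 300 to 850 mm from the base axis. Payload 4.2 kg.
Tool frame: the origin (TCP) lies at the very end of the fingers, on their centre line; the grasp point (between the pads) lies 19 mm behind it; z points along the fingers, x is the direction in which the jaws open and shut, and the axes are right-handed (so a half turn about z gives the same grasp; the last joint's range is limited). The gripper opens to 91 mm and grips with 3 to 60 N. Pads are 32 mm wide; open, the fingers measure 118 mm over their backs; the gripper's body (76 mm by 178 mm) begins 60 mm behind the grasp point.
Start: joints at [-65.947, 18.312, 89.639, -0, 72.044, -1.146], TCP at [244.816, -520.296, 213.976] pointing down, gripper open.
Joint ranges: [-177.97, 177.97], [-48.28, 115.42], [12.27, 149.76], [-77.06, 257.06], [2.81, 150.46], [-146.56, 146.56]. Speed limits (degrees/s): [147.25, 147.25, 180, 180, 180, 180].

### API

Orientations are given as [roll, pitch, yaw] about the fixed x, y, z axes, in that order (R = Rz(yaw) Ry(pitch) Rx(roll)).
In Python, from workcell import env gives the robot as it stands.
- The arm moves only by the tool servo_tool, never from a script. Its argument "plan" is a list of rows, each a list of 3 entries, a list of its own where there are three numbers: the turn, a rotation vector about the tool's x, y, z in degrees, then the shift along the tool's x, y, z in mm, then the finger opening in mm, from 0 to 91.2. In form: [[[ax, ay, az], [dx, dy, dz], claw], ...]. A call has exactly 10 rows; each row shifts and turns the pose as measured when the row begins, along the tool's axes as they then stand; what a row does not reach is not made up. A row lasts 1/8 s, in which the tool goes at most 62.5 mm and 10.7 degrees, less where a joint would pass 70% of its speed; a pose out of reach is approached as far as the arm can. A call with a gripper value outside its range is refused whole. The fingers move at their own pace and stop on an object; "squeeze" is the grip in N (left out, the last holds). Time passes only in rows, so rows that do not move let the fingers close, or fill a call up. It gives the time, the measured TCP pose, the force and the opening at its end, in the units of the state.
- env.state(): the state, without advancing time (a new reading comes with each control period).
- env.grab_frame(name): name is "side" or "top"; returns a dict with "pixels" (420x560x3 uint8, red, green, blue), "intrinsics" (3x3 intrinsics, pixels), "eye" and "attitude" of the camera in the world. Camera axes: x right, y up, looking along -z (the intrinsics and any distortion apply to the point x, -y, -z); pixel columns grow to the right and rows downward; lengths in mm; the calibration is good to about 2 mm. A picture is of the moment at which its call begins. There is no depth.
- env.job_done(): hands the job in, once; it reports no verdict.
The state is a dict: "time_s": time; "qpos": joint angles; "qvel": joint speeds; "effort": joint torques, N m; "ee_pos": TCP position; "ee_rot": TCP orientation; "force": force on the tool from outside, world axes, zero at the start; "torque": the same for the moment, N m; "gripper_width": finger opening in mm.
Only numpy, scipy, OpenCV 4.12 (cv2) and the standard library are available. Lean on these libraries where they do the work, as an engineer would, in place of code of your own. Each camera call takes 0.05 s, during which the arm holds its last target.

### The job

The lens of the sloping tube reader has been cleaned. Set the lens barrel flange-down fully home in the round cell on the reader's slope and let go of it, then put the retaining ring over it, feel for the thread starts, and screw the ring clockwise until it is snug and clamps the lens, and let go. Leave the tube racks, the loose tube and the jar where they are.

Things in the scene. Friction and masses are not known exactly. Their poses are not given: they have to be found in the camera images.
- reader: White tube reader fixed to the bench, 210 mm deep (x -100 to +110), 170 mm wide. Origin: centre of its underside; x to its back, z up. Front 50 mm high; the top slopes up from the front edge to 153 mm at x = +80, at 0.52 rad (30 degrees), so the slope faces -x. Its place varies; turned up to 0.35 rad.
- mount: Lens cell on the slope: round aluminium cup, outer diameter 88 mm, bore 58 mm. Origin: centre of its flat seat (the cup's floor), 6 mm above the slope's surface; z: the cell's axis, outward, square to the slope, so 0.52 rad from vertical, leaning to the reader's front; y level. The rim face is at z = 25 mm.
- rim (a point): Centre of the cell's rim face. The face has 4 thread starts: notches 90 degrees apart, 28 degrees wide, out to radius 36 mm, floor 11 mm below the face. Where they stand round the axis differs each time, no pose tells it: see or feel. From each a groove runs 56 degrees clockwise (seen from outside) to a stop, sinking 0.119 mm per degree, 2 mm free play for the lugs.
- lens: Lens in a black barrel, 0.18 kg nominal, loose, upright on the bench at the start. Flange 54 mm in diameter, 6 mm thick, at the bottom; above it the barrel, 32 mm in diameter, up to 60 mm, glass in its top. Origin: centre of the underside; z along the barrel to the glass. Home: underside on the seat, z along the cell's z; its turn about z is free.
- ring: Dark steel retaining ring, 0.14 kg nominal, loose on the bench, foot down, at the start; 43 mm high, bore 42 mm. Origin: centre of its foot; z up. From z = 0 to 23 mm a neck 55 mm in diameter, foot chamfered 3 x 4 mm; from 23 to 43 mm a ribbed grip collar 60 mm in diameter. 4 round lugs, 6 mm thick, stand out from the neck to radius 34.5 mm.
- ring_lugs (a point): Centre of the ring at the height of its lugs, 8 mm above its foot; the lugs lie on the ring's +-x and +-y axes. Heights of the ring's foot above the seat: 20 mm with the lugs riding on the rim face; 9 mm once they have dropped through the notches (press lightly while turning clockwise); 6 mm on the lens flange.
- ring_grip (a point): Centre of the ring's grip collar, 33 mm above its foot. Turned clockwise 42 degrees past the notches (40 to 60 from where it dropped in), the ring jams on the flange and within a few degrees resists turning, by some 0.03 N m per newton of clamping; 0.5 to 1 N m is snug, and fingers then begin to slip round the collar. It stays tight by friction when let go.
- rack_a: Bystander: black rack of capped sample tubes, 102 x 150 mm, 106 mm high. Origin: centre of the underside.
- rack_b: Bystander: like rack_a, with other tubes.
- tube: Bystander: a single tube standing on its cap, 19 mm in diameter, 102 mm high. Origin: centre of the underside.
- jar: Bystander: a jar, 60 mm in diameter, 85 mm high. Origin: centre of the underside.

How it is judged (in metres and radians):
On the way:
1. the lens is fully home in the cell and let go (z of lens in the frame of mount between -0.003 and 0.002 m and x of lens in the frame of mount between -0.004 and 0.004 m and y of lens in the frame of mount between -0.004 and 0.004 m and angle between the z axis of lens and the z axis of mount, either way round below 0.08 rad and angle between lens's own z axis and vertical below 1.2 rad and contact force between the fingers and lens below 0.2 N), for 0.2 s.
At the end, for the whole second after the job is handed in: Lens home in the cell (2 mm along the axis, 4 mm sideways, 0.08 rad, glass outward); ring screwed down over it (foot 3 to 7.5 mm above the seat, 5 mm sideways, 0.08 rad, collar outward), clamping the lens with over 5 N; both at rest (z of lens in the frame of mount between -0.003 and 0.002 m and x of lens in the frame of mount between -0.004 and 0.004 m and y of lens in the frame of mount between -0.004 and 0.004 m and angle between the z axis of each of lens, ring and the z axis of mount, either way round below 0.08 rad and angle between each of lens, ring's own z axis and vertical below 1.2 rad and z of ring in the frame of mount between 0.003 and 0.0075 m and x of ring in the frame of mount between -0.005 and 0.005 m and y of ring in the frame of mount between -0.005 and 0.005 m and contact force between ring and lens above 5 N and linear speed of each of ring, lens below 0.02 m/s); the robot touches nothing.
It fails at once if the rack a is pushed more than 40 mm or knocked over (distance of rack_a from where it was at the start of the episode above 0.04 m or angle between rack_a's own z axis and vertical above 0.5 rad).
It fails at once if the rack b is pushed more than 40 mm or knocked over (distance of rack_b from where it was at the start of the episode above 0.04 m or angle between rack_b's own z axis and vertical above 0.5 rad).
It fails at once if the tube is pushed more than 40 mm or knocked over (distance of tube from where it was at the start of the episode above 0.04 m or angle between tube's own z axis and vertical above 0.5 rad).
It fails at once if the jar is pushed more than 40 mm or knocked over (distance of jar from where it was at the start of the episode above 0.04 m or angle between jar's own z axis and vertical above 0.5 rad).
It also fails if it takes over 72 s, if anything falls off the work surface, if the arm or the gripper's body presses on something with over 40 N, if the wrist force passes 120 N, or if a joint passes its speed limit or range.

## Working session

There is one attempt and no reset: what is moved stays moved. The work goes in short steps, Python scripts to look and compute and a tool call to move; the robot and the scene stay as the last step left them, time stands still between calls to the robot, and variables do not carry over. Pictures are saved under pics/ and viewed, and the job is handed in when it is done.

Besides the shell and the picture viewer there is one more tool, called after "Call:" as name([rows], argument=value, ...), one row to a line, values as JSON. servo_tool: Moves the arm, as the interface text tells. Its arguments: {"type":"object","properties":{"plan":{"type":"array"},"squeeze":{"type":"number"}},"required":["plan"]}

```bash
ls; mkdir -p pics; python3 - <<'E'
from workcell import env
import cv2, json
print(env.state())
for n in ("side","top"):
    f=env.grab_frame(n)
    cv2.imwrite(f"pics/{n}0.png",f["pixels"][:,:,::-1])
    print(n,f["intrinsics"],f["eye"],f["attitude"],[k for k in f])
E
```

```text
pics
{'time_s': 0.0, 'qpos': array([-6.59474248e+01,  1.83519608e+01,  8.97066966e+01, -2.94205248e-03,
        7.20438067e+01, -1.14486318e+00]), 'qvel': array([ 0.08739363,  0.01715321, -0.01174134, -0.06036945, -0.00052373,
        0.02335211]), 'effort': array([-2.37972141e-03, -4.12466919e+01, -2.31980306e+01,  7.24155921e-02,
        4.56236035e-02, -1.54168138e-04]), 'ee_pos': array([ 244.58790853, -519.82412518,  213.11511188]), 'ee_rot': array([ 1.79999251e+02,  1.02499476e-01, -6.48016527e+01]), 'force': array([-0.28095093, -0.0703855 , -0.33438121]), 'torque': array([ 0.01913747, -0.01693648,  0.04169997]), 'gripper_width': 91.32014991802654}
side [[403.76295697   0.         290.10160022]
 [  0.         403.76295697 203.63770505]
 [  0.           0.           1.        ]] [501.75764513 804.54179668 600.94429916] [  58.24280713    0.55360394 -175.41244567] ['pixels', 'intrinsics', 'eye', 'attitude']
top [[406.31829208   0.         282.63221641]
 [  0.         406.31829208 210.29953888]
 [  0.           0.           1.        ]] [ 360.56022489  -14.46197896 1271.5817983 ] [ 10.11745346  -0.60795253 -91.44226268] ['pixels', 'intrinsics', 'eye', 'attitude']
```

View pics/side0.png

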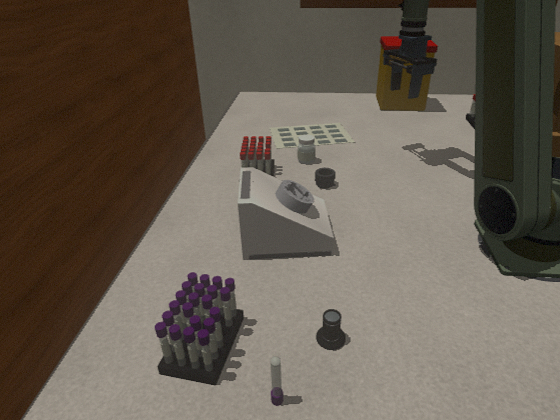

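View pics/top0.png

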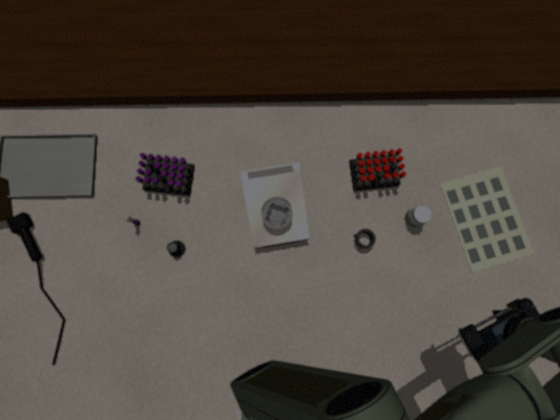

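Side view: the reader is at (285,210), the lens at (331,330) and the ring at (325,178). Top view: the reader is at (275,207), the lens at (176,249) and the ring at (365,240). Next I'll set up helpers and zoomed crops.

```bash
cat > h.py <<'E'
import numpy as np, cv2
from scipy.spatial.transform import Rotation as R
from scipy.optimize import least_squares
CAM={"side":(403.76295697,290.10160022,203.63770505,[501.75764513,804.54179668,600.94429916],[58.24280713,0.55360394,-175.41244567]),
"top":(406.31829208,282.63221641,210.29953888,[360.56022489,-14.46197896,1271.5817983],[10.11745346,-0.60795253,-91.44226268])}
def rot(a): return R.from_euler('xyz',a,degrees=True).as_matrix()
def proj(c,P):
    f,cx,cy,e,a=CAM[c]; p=(np.atleast_2d(P)-np.array(e))@rot(a)
    return np.c_[cx+f*p[:,0]/-p[:,2], cy-f*p[:,1]/-p[:,2]]
def onz(c,uv,z):
    f,cx,cy,e,a=CAM[c]; d=rot(a)@np.array([(uv[0]-cx)/f,-(uv[1]-cy)/f,-1]); e=np.array(e)
    return e+d*(z-e[2])/d[2]
def crop(c,u,v,w,h,s,name,draw=None):
    from workcell import env
    im=env.grab_frame(c)["pixels"][:,:,::-1]
    cv2.imwrite("pics/raw_"+name+".png",im)
    return cropim(im,u,v,w,h,s,name)
def cropim(im,u,v,w,h,s,name):
    c=im[v:v+h,u:u+w]
    cv2.imwrite("pics/"+name+".png",cv2.resize(c,None,fx=s,fy=s,interpolation=cv2.INTER_CUBIC))
E
python3 - <<'E'
from h import *
s=cv2.imread("pics/side0.png");t=cv2.imread("pics/top0.png")
a=[(s,230,150,120,120),(s,290,290,80,80),(t,225,155,100,100),(t,160,230,40,40),(t,345,220,40,40),(s,300,155,50,50)]
row=[cv2.resize(i[v:v+h,u:u+w],(390,290) if 0 else (260,260),interpolation=cv2.INTER_CUBIC) for i,u,v,w,h in a]
cv2.imwrite("pics/m0.png",np.vstack([np.hstack(row[:3]),np.hstack(row[3:])]))
print(onz("top",(176,249),40),onz("side",(331,335),10),onz("top",(365,240),40),onz("side",(325,180),20))
E
```

```text
[468.77835565 291.8125401   40.        ] [473.14877615 301.47315581  10.        ] [ 482.22974819 -281.58827052   40.        ] [ 488.26111377 -272.29130157   20.        ]
```

View pics/m0.png

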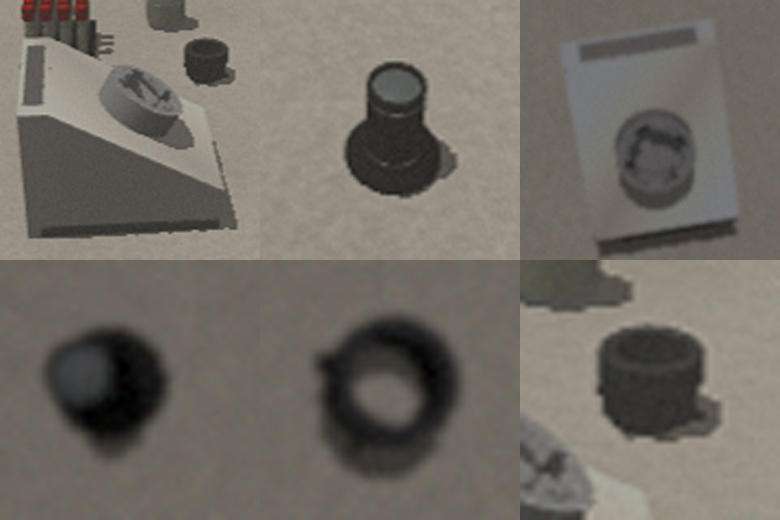

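```bash
python3 - <<'E'
from h import *
s=cv2.imread("pics/side0.png");t=cv2.imread("pics/top0.png")
def g(i,u,v,w,h,s,n):
    c=cv2.resize(i[v:v+h,u:u+w],None,fx=s,fy=s,interpolation=cv2.INTER_CUBIC)
    c=cv2.convertScaleAbs(c,alpha=1.5)
    for k in range(0,w,10):
        cv2.putText(c,str(u+k),(k*s,10),0,.35,(0,0,255),1); cv2.line(c,(k*s,0),(k*s,h*s),(0,0,255) if 0 else (90,90,200),1)
    for k in range(0,h,10):
        cv2.putText(c,str(v+k),(0,k*s+10),0,.35,(0,0,255),1); cv2.line(c,(0,k*s),(w*s,k*s),(90,90,200),1)
    cv2.imwrite(f"pics/{n}.png",c)
g(s,230,160,110,100,7 if 0 else 6,"gs"); g(t,235,158,80,95,6,"gt")
E
```

```text
(no output)
```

View pics/gs.png

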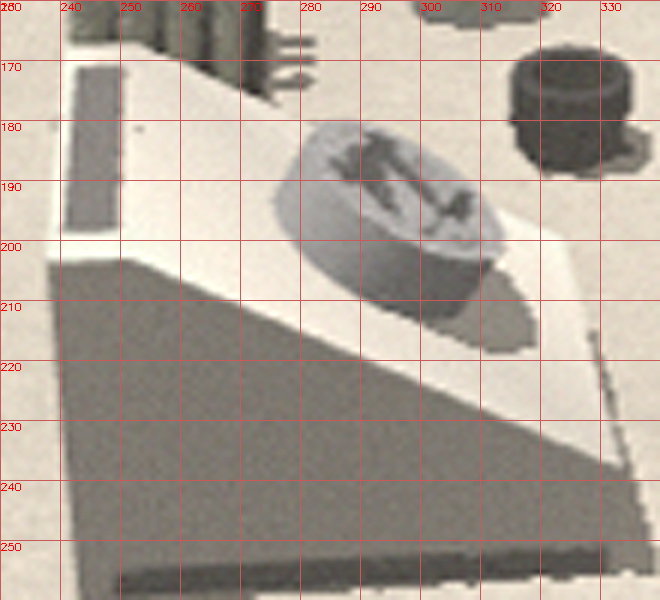

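View pics/gt.png

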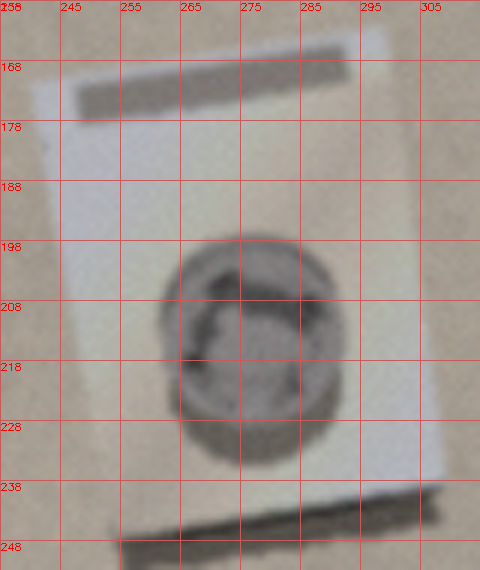

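```bash
cat >> h.py <<'E'
H=153.923; A=np.pi/6
READ=np.array([[110,85,H],[110,-85,H],[-100,-85,50],[-100,85,50],[80,85,H],[-100,85,0],[110,85,0]])
def mountT(p):  # x,y,yaw(rad),mx (along slope coordinate in reader x), my
    Rz=R.from_euler('z',p[2]).as_matrix()
    s=np.array([p[3],p[4],50+(p[3]+100)*np.tan(A)])
    n=np.array([-np.sin(A),0,np.cos(A)])
    o=Rz@(s+6*n)+[p[0],p[1],0]
    Rm=Rz@np.c_[[np.cos(A),0,np.sin(A)],[0,1,0],n]
    return o,Rm
def readpts(p,P): return (R.from_euler('z',p[2]).apply(P))+[p[0],p[1],0]
E
cat > fit.py <<'E'
from h import *
T=[(0,(241,172)),(1,(298.5,163)),(2,(308,239)),(3,(254.5,247))]
S=[(0,(238.3,203.3)),(4,(250.5,203.3)),(3,(333,237.5)),(5,(339,255)),(6,(243.5,259.5)),(2,(323,199.5)),(1,(241.5,167.5))]
def res(q):
    P=readpts(q[:3],READ); r=[]
    for i,uv in T: r+=list(proj("top",P[i])[0]-uv)
    for i,uv in S: r+=list(proj("side",P[i])[0]-uv)
    return np.array(r)
f=least_squares(res,[550,0,0.1],loss='soft_l1'); print(f.x,f.fun.round(1))
# mount: outer rim ellipse points
ft=lambda q: 0
np.save("reader.npy",f.x)
E
python3 fit.py
```

```text
[ 5.77193568e+02 -1.12525386e+01  1.43094223e-01] [-1.6 -0.4 -0.2 -0.8  0.8 -0.7 -1.4  0.7 -0.2 -0.5  1.8 -1.1  1.3  0.3
 -5.8  0.  -0.3 -0.2  1.2 -0.2 -0.2 -0.7]
```

```bash
sed -i 's/(5,(339,255)),//' fit.py; python3 fit.py; cat > ov.py <<'E'
from h import *
def circ(o,Rm,r,z,n=240):
    t=np.linspace(0,2*np.pi,n); return o+np.c_[r*np.cos(t),r*np.sin(t),0*t+z]@Rm.T
def g(c,im,u,v,w,h,s,n,curves,alpha=1.5):
    c_=cv2.resize(im[v:v+h,u:u+w],None,fx=s,fy=s,interpolation=cv2.INTER_CUBIC); c_=cv2.convertScaleAbs(c_,alpha=alpha)
    for P,col in curves:
        q=((proj(c,P)-[u,v]+0.5)*s*16).astype(int)
        cv2.polylines(c_,[q.reshape(-1,1,2)],False,col,1,cv2.LINE_AA,4)
    cv2.imwrite(f"pics/{n}.png",c_); return c_
def show(p,name,s,t):
    o,Rm=mountT(p); P=readpts(p[:3],READ)
    cs=[(circ(o,Rm,44,25),(0,255,0)),(circ(o,Rm,29,25),(0,255,255)),(circ(o,Rm,44,-6),(255,0,0)),(circ(o,Rm,29,0),(0,128,255)),
     (P[[0,1,2,3,4,0,6]],(0,0,255))]
    a=g("side",s,235,160,105,100,4,name+"s",cs); b=g("top",t,238,160,75,95,5,name+"t",cs)
    hh=max(a.shape[0],b.shape[0]); pad=lambda x:cv2.copyMakeBorder(x,0,hh-x.shape[0],0,0,0)
    cv2.imwrite(f"pics/{name}.png",np.hstack([pad(a),pad(b)]))
E
python3 - <<'E'
from ov import *
p=np.r_[np.load("reader.npy"),-20,0]
show(p,"o1",cv2.imread("pics/side0.png"),cv2.imread("pics/top0.png"))
E
```

```text
[ 5.77641812e+02 -1.12779191e+01  1.41316214e-01] [-1.5 -0.6 -0.1 -0.9  0.7 -0.7 -1.5  0.5 -0.5 -0.6  1.5 -1.2  1.   0.4
 -0.5 -0.2  1.1 -0.2 -0.3 -0.7]
```

View pics/o1.png

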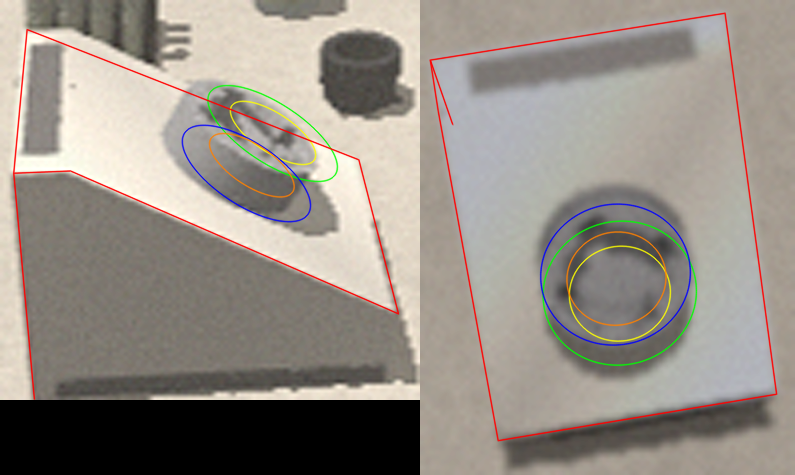

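```bash
python3 - <<'E'
from ov import *
r=np.load("reader.npy")
show(np.r_[r,-7,0],"o2",cv2.imread("pics/side0.png"),cv2.imread("pics/top0.png"))
E
```

```text
(no output)
```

View pics/o2.png

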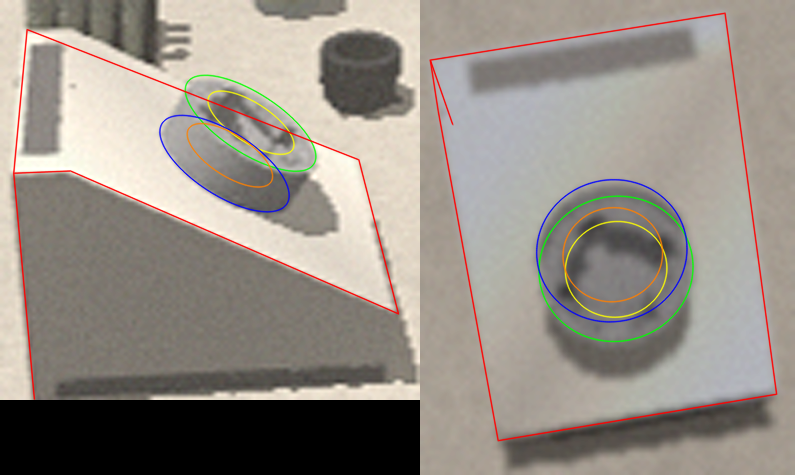

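```bash
cat > mfit.py <<'E'
from ov import *
from scipy.ndimage import map_coordinates
from scipy.optimize import minimize
S=cv2.imread("pics/side0.png").astype(float).mean(2);T=cv2.imread("pics/top0.png").astype(float).mean(2)
def samp(I,q): return map_coordinates(I,[q[:,1],q[:,0]],order=1)
def hull(c,o,Rm,sh=0.):
    q=np.vstack([proj(c,circ(o,Rm,44,25)),proj(c,circ(o,Rm,44,-6))]).astype(np.float32)
    h=cv2.convexHull(q)[:,0].astype(float)
    h=np.vstack([h,h[:1]]); d=np.r_[0,np.cumsum(np.linalg.norm(np.diff(h,axis=0),axis=1))]
    s=np.linspace(0,d[-1],200,endpoint=False); h=np.c_[np.interp(s,d,h[:,0]),np.interp(s,d,h[:,1])]
    t=np.roll(h,-1,0)-np.roll(h,1,0); n=np.c_[t[:,1],-t[:,0]]; n/=np.linalg.norm(n,axis=1)[:,None]
    if np.sum((h-h.mean(0))*n)<0:n=-n
    return h,n
def cost(I,c,o,Rm,sel,verbose=0):
    h,n=hull(c,o,Rm); k=sel(h); h,n=h[k],n[k]
    return -np.mean(np.clip(samp(I,h+n*1.0)-samp(I,h-n*1.0),-10,40))
r=np.load("reader.npy")
def Rmy(p): return mountT(p)
def tot(q,w=(1,1),v=0):
    o,Rm=mountT(np.r_[r,q[0],q[1]]); o=o+Rm[:,2]*q[2]
    mt=o+Rm[:,2]*10
    ct=proj("top",mt)[0]; cs=proj("side",mt)[0]
    a=cost(S,"side",o,Rm,lambda h:(h[:,1]<cs[1]+100)&~((h[:,0]>cs[0]+8)&(h[:,1]>cs[1]+3)))
    b=cost(T,"top",o,Rm,lambda h:h[:,1]<ct[1]+2)
    if v: print(a,b)
    return w[0]*a+w[1]*b*2
from itertools import product
for w in ((1,1),(1,0),(0,1)):
    best=min(((tot(q,w),q) for q in product(np.arange(-18,4,1),np.arange(-8,9,1),(np.arange(-4,5,2) if w==(1,1) else [0]))))
    print(w,best)
    f=minimize(lambda q:tot(q,w)+ (0.001*q[2]**2 if w==(1,1) else q[2]**2),best[1],method='Nelder-Mead'); print(f.x,f.fun)
    if w==(1,1): np.save("m.npy",f.x)
    o,Rm=mountT(np.r_[r,f.x[0],f.x[1]]); print(o+Rm[:,2]*f.x[2])
E
python3 mfit.py
python3 - <<'E'
from ov import *
r=np.load("reader.npy");m=np.load("m.npy")
show(np.r_[r,m[:2]],"o3",cv2.imread("pics/side0.png"),cv2.imread("pics/top0.png"))
E
```

```text
(1, 1) (np.float64(-86.63700324965369), (np.int64(-10), np.int64(0), np.int64(-2)))
[-9.82037597 -0.34571882 -2.9069715 ] -87.94473332823814
[566.43692589 -13.22117636 104.74387147]
(1, 0) (np.float64(-32.26083676953423), (np.int64(-8), np.int64(6), 0))
[-7.94279257e+00  5.62409108e+00  4.01780242e-04] -32.31940390041091
[566.0157712   -7.25117238 108.34575386]
(0, 1) (np.float64(-55.427746372286535), (np.int64(-10), np.int64(0), 0))
[-9.43845013 -0.24390992  0.16175758] -55.79333426607056
[565.28163589 -13.2826991  107.62197379]
```

View pics/o3.png

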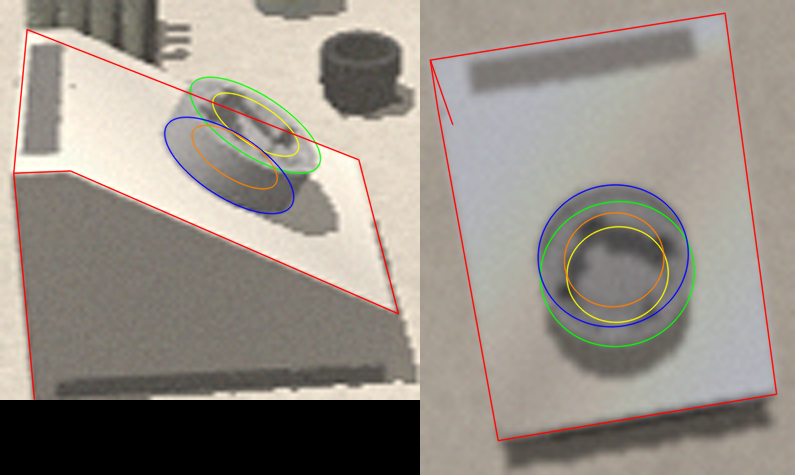

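```bash
cat > ofit.py <<'E'
from ov import *
from scipy.optimize import minimize
S=cv2.imread("pics/side0.png").astype(float).mean(2);T=cv2.imread("pics/top0.png").astype(float).mean(2)
I3=np.eye(3)
def sil(c,parts,xy,u,v,w,h,s=8):
    m=np.zeros((h*s,w*s),np.uint8)
    for r,z0,z1 in parts:
        o=np.array([xy[0],xy[1],0.])
        q=np.vstack([proj(c,circ(o,I3,r,z0,60)),proj(c,circ(o,I3,r,z1,60))])
        q=((q-[u,v]+.5)*s).astype(np.float32)
        cv2.fillConvexPoly(m,np.round(cv2.convexHull(q)).astype(int),1)
    return cv2.resize(m.astype(np.float32),(w,h),interpolation=cv2.INTER_AREA)
LENS=[(27,0,6),(16,6,60)]; RING=[(27.5,0,23),(30,23,43)]
def fit(c,I,parts,xy,u,v,w,h,bg,fg):
    t=np.clip((bg-I[v:v+h,u:u+w])/(bg-fg),0,1)
    def cost(q): return np.sum((sil(c,parts,q,u,v,w,h)-t)**2)
    best=min((cost((xy[0]+a,xy[1]+b)),xy[0]+a,xy[1]+b) for a in range(-16,17,2) for b in range(-16,17,2))
    f=minimize(cost,best[1:],method='Nelder-Mead',options=dict(initial_simplex=[best[1:],(best[1]+1,best[2]),(best[1],best[2]+1)])); return f.x,f.fun
for n,parts,xy,bt,bs in (("lens",LENS,(470,296),(160,230,40,40),(305,300,50,55)),("ring",RING,(485,-277),(345,220,40,40),(300,158,50,40))):
    for c,I,b in (("top",T,bt),("side",S,bs)):
        u,v,w,h=b; J=I[v:v+h,u:u+w]; print(n,c,np.percentile(J,[1,5,10,50,90]).round(0))
        print(fit(c,I,parts,xy,*b,np.percentile(J,50)*.75,np.percentile(J,4)))
E
python3 ofit.py
```

```text
lens top [  4.  19.  47. 102. 105.]
(array([472.07036591, 299.84635925]), np.float64(53.14472160149152))
lens side [ 39.  42.  44. 141. 147.]
(array([473.92462158, 299.4694519 ]), np.float64(116.88673292510964))
ring top [ 15.  29.  39. 104. 106.]
(array([ 485.91567993, -280.96000671]), np.float64(97.48957876126505))
ring side [ 46.  49.  52. 142. 147.]
(array([ 489.296875, -280.65625 ]), np.float64(62.48141431869062))
```

```bash
python3 - <<'E'
from ov import *
p=onz("top",(355,236.2),8); d=p[:2]-[487,-280.8]; print(p,np.hypot(*d),np.degrees(np.arctan2(d[1],d[0])))
r=np.load("reader.npy");m=np.load("m.npy")
o,Rm=mountT(np.r_[r,m[:2]])
g=np.linspace(-46,46,368); X,Y=np.meshgrid(g,g)  # X-> right = -y mount, rows = -x : looking from outside, up=+x, right=-y
P=o+np.c_[(-Y).ravel(),(-X).ravel(),0*X.ravel()+25]@Rm.T
out=[]
for c,sh in (("side",(0,1.2)),("top",(0,0))):
    q=(proj(c,P)+sh).astype(np.float32).reshape(368,368,2)
    w=cv2.convertScaleAbs(cv2.remap(cv2.imread(f"pics/{c}0.png"),q[...,0],q[...,1],cv2.INTER_CUBIC),alpha=1.5)
    for rr in (29,36,44): cv2.circle(w,(184,184),int(rr*4),(0,255,0),1)
    out.append(w)
cv2.imwrite("pics/rect.png",np.hstack(out))
E
```

```text
[ 498.05646922 -257.89878627    8.        ] 25.430515169906055 64.22923004664062
```

View pics/rect.png

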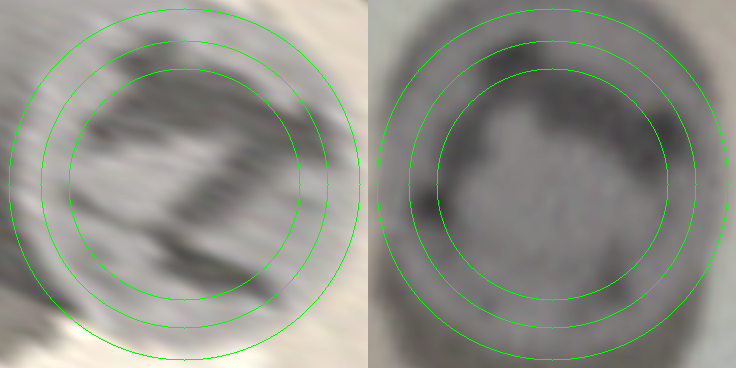

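```bash
cat > ringov.py <<'E'
from ov import *
import sys
def ringshow(xy,az,name,s,t):
    o=np.array([*xy,0]);Rz=R.from_euler('z',az,degrees=True).as_matrix()
    cs=[(circ(o,Rz,30,43),(0,255,0)),(circ(o,Rz,27.5,0),(255,0,0)),(circ(o,Rz,21,43),(0,255,255))]
    for k in range(4):
        a=np.radians(90*k); pp=np.array([[27*np.cos(a),27*np.sin(a),8],[34.5*np.cos(a),34.5*np.sin(a),8]])@Rz.T+o
        cs.append((pp,(0,0,255)))
    a=g("side",s,300,158,50,40,8,name+"s",cs,2.2);b=g("top",t,345,220,40,40,9,name+"t",cs,2.2)
    hh=max(a.shape[0],b.shape[0]); pad=lambda x:cv2.copyMakeBorder(x,0,hh-x.shape[0],0,0,0)
    cv2.imwrite(f"pics/{name}.png",np.hstack([pad(a),pad(b)]))
ringshow((487,-280.8),float(sys.argv[1]),sys.argv[2],cv2.imread("pics/side0.png"),cv2.imread("pics/top0.png"))
E
python3 ringov.py 66 r1
```

```text
(no output)
```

View pics/r1.png

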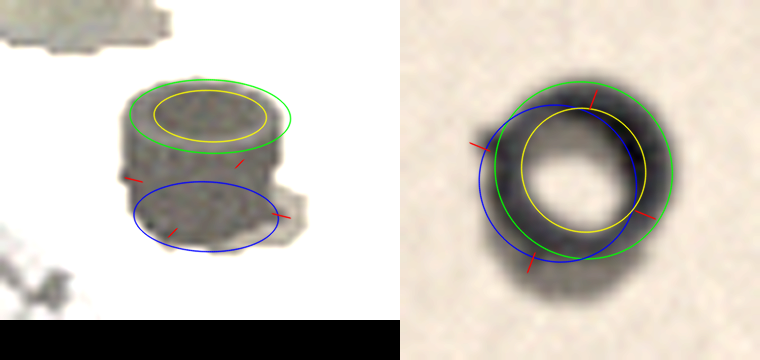

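```bash
cat > pl.py <<'E'
from h import *
from workcell import env
def cur():
    s=env.state(); return np.array(s["ee_pos"]),R.from_euler('xyz',s["ee_rot"],degrees=True),s
def plan(tp,tr,n):
    p,r,s=cur(); tr=R.from_euler('xyz',tr,degrees=True) if not isinstance(tr,R) else tr
    rv=(r.inv()*tr).as_rotvec(degrees=True); d=np.array(tp)-p
    print("pos",p.round(1),"rpy",s["ee_rot"].round(2),"w",round(s["gripper_width"],1),"q",s["qpos"].round(0),"F",s["force"].round(1),"t",round(s["time_s"],2))
    print("total shift tool",r.inv().apply(d).round(1),"rotvec",rv.round(2),"per row max",(np.linalg.norm(d)/n).round(1))
    for k in range(n):
        rk=r*R.from_rotvec(rv*k/n,degrees=True)
        print([list((rv/n).round(2)),list(rk.inv().apply(d/n).round(1))])
E
python3 - <<'E'
from pl import *
plan([473,299.6,230],[180,0,32.3],20)
E
```

```text
pos [ 244.7 -519.9  213.2] rpy [-1.80e+02  9.00e-02 -6.48e+01] w 91.1 q [-66.  18.  90.  -0.  72.  -1.] F [ 0.4 -0.4 -0.6] t 0.1
total shift tool [-644.3 -555.6  -15.8] rotvec [-8.00e-02  7.00e-02 -9.71e+01] per row max 42.5
[[np.float64(-0.0), np.float64(0.0), np.float64(-4.85)], [np.float64(-32.2), np.float64(-27.8), np.float64(-0.8)]]
[[np.float64(-0.0), np.float64(0.0), np.float64(-4.85)], [np.float64(-29.7), np.float64(-30.4), np.float64(-0.8)]]
[[np.float64(-0.0), np.float64(0.0), np.float64(-4.85)], [np.float64(-27.1), np.float64(-32.8), np.float64(-0.8)]]
[[np.float64(-0.0), np.float64(0.0), np.float64(-4.85)], [np.float64(-24.2), np.float64(-35.0), np.float64(-0.8)]]
[[np.float64(-0.0), np.float64(0.0), np.float64(-4.85)], [np.float64(-21.1), np.float64(-36.9), np.float64(-0.8)]]
[[np.float64(-0.0), np.float64(0.0), np.float64(-4.85)], [np.float64(-17.9), np.float64(-38.6), np.float64(-0.8)]]
[[np.float64(-0.0), np.float64(0.0), np.float64(-4.85)], [np.float64(-14.6), np.float64(-39.9), np.float64(-0.8)]]
[[np.float64(-0.0), np.float64(0.0), np.float64(-4.85)], [np.float64(-
[... 710 characters left out ...]
.float64(-0.8)]]
[[np.float64(-0.0), np.float64(0.0), np.float64(-4.85)], [np.float64(13.7), np.float64(-40.3), np.float64(-0.8)]]
[[np.float64(-0.0), np.float64(0.0), np.float64(-4.85)], [np.float64(17.0), np.float64(-39.0), np.float64(-0.8)]]
[[np.float64(-0.0), np.float64(0.0), np.float64(-4.85)], [np.float64(20.3), np.float64(-37.4), np.float64(-0.8)]]
[[np.float64(-0.0), np.float64(0.0), np.float64(-4.85)], [np.float64(23.4), np.float64(-35.5), np.float64(-0.8)]]
[[np.float64(-0.0), np.float64(0.0), np.float64(-4.85)], [np.float64(26.3), np.float64(-33.4), np.float64(-0.8)]]
[[np.float64(-0.0), np.float64(0.0), np.float64(-4.85)], [np.float64(29.0), np.float64(-31.1), np.float64(-0.8)]]
```

Call:
servo_tool([
  [[0,0,-4.9],[-32,-28,-2],91],
  [[0,0,-4.9],[-30,-30,-2],91],
  [[0,0,-4.9],[-27,-33,-2],91],
  [[0,0,-4.9],[-24,-35,-2],91],
  [[0,0,-4.9],[-21,-37,-2],91],
  [[0,0,-4.9],[-18,-39,-2],91],
  [[0,0,-4.9],[-15,-40,-2],91],
  [[0,0,-4.9],[-11,-41,-2],91],
  [[0,0,-4.9],[-8,-42,-2],91],
  [[0,0,-4.9],[-4,-42,-2],91],
])

```text
time_s: 1.35
ee_pos: [353.7, -96.8, 231.3]
ee_rot: [-179.7, 0.3, -14.6]
force: [-0.0, -0.4, 0.6]
gripper_width: 91.1
```

```bash
sed -i 's/print(\[list.*/print([[float(x) for x in (rv\/n).round(1)],[float(x) for x in rk.inv().apply(d\/n).round(1)]])/' pl.py; python3 - <<'E'
from pl import *
plan([473,299.6,200],[180,0,32.3],10)
E
```

```text
pos [353.7 -96.8 231.3] rpy [-179.67    0.29  -14.57] w 91.1 q [-17.  -2. 111.   0.  71.  -3.] F [-0.  -0.4  0.6] t 1.35
total shift tool [  15.9 -413.5   33.6] rotvec [ -0.43   0.14 -46.87] per row max 41.5
[[-0.0, 0.0, -4.7], [1.6, -41.3, 3.4]]
[[-0.0, 0.0, -4.7], [5.0, -41.1, 3.3]]
[[-0.0, 0.0, -4.7], [8.3, -40.5, 3.3]]
[[-0.0, 0.0, -4.7], [11.6, -39.7, 3.3]]
[[-0.0, 0.0, -4.7], [14.8, -38.7, 3.2]]
[[-0.0, 0.0, -4.7], [17.9, -37.3, 3.2]]
[[-0.0, 0.0, -4.7], [20.9, -35.7, 3.2]]
[[-0.0, 0.0, -4.7], [23.7, -33.9, 3.2]]
[[-0.0, 0.0, -4.7], [26.4, -31.9, 3.2]]
[[-0.0, 0.0, -4.7], [28.9, -29.6, 3.1]]
```

Very good tracking.

Call:
servo_tool([
  [[0,0,-4.7],[1.6,-41.3,0],91],
  [[0,0,-4.7],[5,-41.1,0],91],
  [[0,0,-4.7],[8.3,-40.5,1],91],
  [[0,0,-4.7],[11.6,-39.7,2],91],
  [[0,0,-4.7],[14.8,-38.7,4],91],
  [[0,0,-4.7],[17.9,-37.3,6],91],
  [[0,0,-4.7],[20.9,-35.7,8],91],
  [[0,0,-4.7],[23.7,-33.9,10],91],
  [[0,0,-4.7],[26.4,-31.9,14],91],
  [[0,0,-4.7],[28.9,-29.6,16],91],
])

```text
time_s: 2.6
ee_pos: [467.8, 315.5, 169.6]
ee_rot: [-179.7, -0.0, 34.2]
force: [-0.5, 0.4, 0.6]
gripper_width: 90.8
```

```bash
python3 - <<'E'
from pl import *
plan([473,299.6,34],[180,0,32.3],6)
for c in ("side","top"):
    cv2.imwrite(f"pics/{c}1.png",env.grab_frame(c)["pixels"][:,:,::-1])
s=cv2.imread("pics/side1.png");t=cv2.imread("pics/top1.png")
cv2.imwrite("pics/a1.png",np.hstack([cv2.resize(s[210:360,270:400],(390,450)),cv2.resize(t[170:320,110:240],(390,450))]))
E
```

```text
pos [467.8 315.5 169.6] rpy [-1.7966e+02 -3.0000e-02  3.4170e+01] w 90.8 q [33. 19. 95.  0. 66. -2.] F [-0.5  0.4  0.6] t 2.6
total shift tool [ -4.7  16.9 135.5] rotvec [-0.34 -0.02  1.87] per row max 22.8
[[-0.1, -0.0, 0.3], [-0.8, 2.8, 22.6]]
[[-0.1, -0.0, 0.3], [-0.8, 2.8, 22.6]]
[[-0.1, -0.0, 0.3], [-0.7, 2.8, 22.6]]
[[-0.1, -0.0, 0.3], [-0.7, 2.8, 22.6]]
[[-0.1, -0.0, 0.3], [-0.7, 2.7, 22.6]]
[[-0.1, -0.0, 0.3], [-0.7, 2.7, 22.6]]
```

View pics/a1.png

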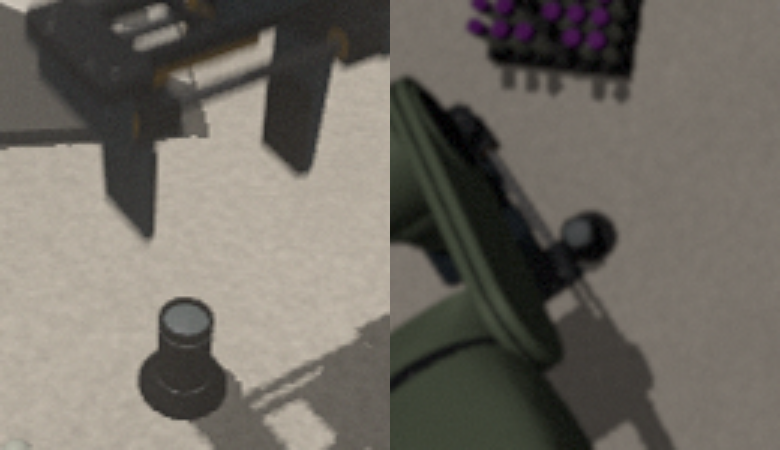

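```bash
python3 - <<'E'
from pl import *
p,r,s=cur()
for x in (-59,-45.5,45.5,59):
    for y in (-16,16): print(x,y,proj("side",p+r.apply([x,y,0])).round(1), proj("top",p+r.apply([x,y,0])).round(1))
E
```

```text
-59 -16 [[374.8 268.6]] [[161.8 267.2]]
-59 16 [[362.4 257.7]] [[171.9 260.2]]
-45.5 -16 [[368.2 271.4]] [[159.1 263.1]]
-45.5 16 [[355.9 260.4]] [[169.1 256.2]]
45.5 -16 [[320.5 291.9]] [[141.  235.7]]
45.5 16 [[309.3 279.4]] [[151.  228.9]]
59 -16 [[313.  295.1]] [[138.3 231.7]]
59 16 [[301.9 282.4]] [[148.3 224.9]]
```

Call:
servo_tool([
  [[0,0,0.3],[-1.2,4.2,8],91],
  [[0,0,0.3],[-1.2,4.2,12],91],
  [[0,0,0.3],[-1.2,4.2,20],91],
  [[0,0,0.3],[-1.2,4.2,24],91],
  [[0,0,0.3],[0,0,24],91],
  [[0,0,0.3],[0,0,24],91],
  [[0,0,0],[0,0,18],91],
  [[0,0,0],[0,0,6],91],
  [[0,0,0],[0,0,1],91],
  [[0,0,0],[0,0,0],91],
])

```text
time_s: 3.95
ee_pos: [470.8, 289.2, 26.0]
ee_rot: [-179.7, 0.2, 31.6]
force: [0.8, 0.0, -0.1]
gripper_width: 91.0
```

```bash
python3 - <<'E'
from pl import *
plan([473,299.6,32],[180,0,32.3],2)
E
```

```text
pos [470.8 289.2  26. ] rpy [-179.7     0.23   31.56] w 91.0 q [ 30.  27. 107.   0.  47.  -2.] F [ 0.8  0.  -0.1] t 3.95
total shift tool [ 7.3 -7.8 -6. ] rotvec [-0.3   0.23 -0.74] per row max 6.1
[[-0.1, 0.1, -0.4], [3.6, -3.9, -3.0]]
[[-0.1, 0.1, -0.4], [3.7, -3.8, -3.0]]
```

Call:
servo_tool([
  [[-0.1,0.1,-0.2],[2.5,-2.6,-2],91],
  [[-0.1,0.1,-0.2],[2.5,-2.6,-2],91],
  [[0,0,0],[1.5,-1.5,-1.5],91],
  [[0,0,0],[0.5,-0.6,-0.5],91],
  [[0,0,0],[0,0,0],60],
  [[0,0,0],[0,0,0],25],
  [[0,0,0],[0,0,0],25],
  [[0,0,0],[0,0,0],25],
  [[0,0,0],[0,0,0],25],
  [[0,0,0],[0,0,0],25],
], squeeze=6)

```text
time_s: 5.2
ee_pos: [473.9, 300.5, 34.0]
ee_rot: [-179.9, -0.2, 32.0]
force: [-0.3, 0.3, 0.0]
gripper_width: 34.0
```

```bash
python3 - <<'E'
from pl import *
plan([473,299.6,32],[180,0,32.3],2)
E
```

```text
pos [473.9 300.5  34. ] rpy [-1.7992e+02 -1.7000e-01  3.2010e+01] w 34.0 q [ 31.  27. 105.   0.  48.  -1.] F [-0.3  0.3  0. ] t 5.2
total shift tool [-1.3  0.3  2. ] rotvec [-0.08 -0.17 -0.29] per row max 1.2
[[-0.0, -0.1, -0.1], [-0.6, 0.1, 1.0]]
[[-0.0, -0.1, -0.1], [-0.6, 0.1, 1.0]]
```

Call:
servo_tool([
  [[0,0,0],[0,0,0],25],
  [[0,0,0],[0,0,0],60],
  [[0,0,5],[0,0,0.5],60],
  [[0,0,10.5],[0,0,0.5],60],
  [[0,0,10.5],[0,0,0.5],60],
  [[0,0,10.5],[0,0,0.5],60],
  [[0,0,10.5],[0,0,0],60],
  [[0,0,10.5],[0,0,0],60],
  [[0,0,10.5],[0,0,0],60],
  [[0,0,10.5],[0,0,0],60],
])

```text
time_s: 6.45
ee_pos: [472.9, 299.9, 31.7]
ee_rot: [-180.0, 0.1, -48.4]
force: [-0.7, -0.5, -0.4]
gripper_width: 60.3
```

```bash
python3 - <<'E'
from pl import *
plan([473.9,300.5,33],[180,0,32.3-90],3)
E
```

```text
pos [472.9 299.9  31.7] rpy [-1.7996e+02  8.0000e-02 -4.8440e+01] w 60.3 q [ 31.  27. 105.   0.  48.  80.] F [-0.7 -0.5 -0.4] t 6.45
total shift tool [ 0.2 -1.1 -1.3] rotvec [-0.03  0.08  9.26] per row max 0.6
[[-0.0, 0.0, 3.1], [0.1, -0.4, -0.4]]
[[-0.0, 0.0, 3.1], [0.0, -0.4, -0.4]]
[[-0.0, 0.0, 3.1], [0.0, -0.4, -0.4]]
```

Call:
servo_tool([
  [[0,0,3],[0,-0.5,-0.3],60],
  [[0,0,2],[0,-0.4,-0.3],60],
  [[0,0,0],[0,-0.3,0],25],
  [[0,0,0],[0,0,0],25],
  [[0,0,0],[0,0,0],25],
  [[0,0,0],[0,0,0],25],
  [[0,0,0],[0,0,0],25],
  [[0,0,0],[0,0,0],25],
  [[0,0,0],[0,0,0],25],
  [[0,0,0],[0,0,0],25],
], squeeze=15)

```text
time_s: 7.7
ee_pos: [473.4, 300.2, 32.2]
ee_rot: [180.0, 0.1, -53.6]
force: [1.0, -0.2, 0.2]
gripper_width: 31.8
```

```bash
python3 - <<'E'
from pl import *
r=np.load("reader.npy");m=np.load("m.npy")
o,Rm=mountT(np.r_[r,m[:2]]); print("mount",o,Rm)
plan([473.9,300.5,120],[180,0,32.3-90],5)
E
```

```text
mount [564.99792925 -13.42589449 107.26138263] [[ 0.8573924  -0.14084633 -0.49501573]
 [ 0.1219765   0.99003147 -0.07042316]
 [ 0.5         0.          0.8660254 ]]
pos [473.4 300.2  32.2] rpy [ 1.7995e+02  8.0000e-02 -5.3580e+01] w 31.8 q [ 31.  27. 105.   0.  48.  85.] F [ 1.  -0.2  0.2] t 7.7
total shift tool [ -0.1  -0.5 -87.8] rotvec [0.05 0.07 4.12] per row max 17.6
[[0.0, 0.0, 0.8], [-0.0, -0.1, -17.6]]
[[0.0, 0.0, 0.8], [-0.0, -0.1, -17.6]]
[[0.0, 0.0, 0.8], [-0.0, -0.1, -17.6]]
[[0.0, 0.0, 0.8], [-0.0, -0.1, -17.6]]
[[0.0, 0.0, 0.8], [0.0, -0.1, -17.6]]
```

```bash
cat >> pl.py <<'E'
def mount():
    r=np.load("reader.npy");m=np.load("m.npy"); return mountT(np.r_[r,m[:2]])
def tooltgt(h,dx=0,dy=0,ang=0):
    """TCP at mount coords (dx,dy,h), tool x = -mount y rotated clockwise by ang"""
    o,Rm=mount(); Rt=R.from_matrix(np.c_[-Rm[:,1],-Rm[:,0],-Rm[:,2]])*R.from_euler('z',ang,degrees=True)
    return o+Rm@[dx,dy,h],Rt
def inm():
    o,Rm=mount(); p,r,s=cur(); q=Rm.T@(p-o); z=Rm.T@r.as_matrix()
    R0=R.from_matrix(np.c_[-Rm[:,1],-Rm[:,0],-Rm[:,2]]); rv=(R0.inv()*r).as_rotvec(degrees=True)
    print("mount-frame TCP",q.round(2),"tilt",z[:,2].round(3),"rv",rv.round(1),"F mount",(Rm.T@s["force"]).round(1),"M",(Rm.T@s["torque"]).round(2),"w",round(s["gripper_width"],1),"q6",s["qpos"][5].round(1),"t",round(s["time_s"],2))
    return q
E
python3 - <<'E'
from pl import *
p,t=tooltgt(92); print(p,t.as_euler('xyz',degrees=True))
print(onz("top",(165,175),100),onz("top",(136,222),50))
p0,r0,s=cur()
def seg(p,r,tp,tr,n):
    rv=(r.inv()*tr).as_rotvec(degrees=True); d=tp-p
    print(rv)
    for k in range(n):
        rk=r*R.from_rotvec(rv*k/n,degrees=True)
        print([[float(x) for x in (rv/n).round(1)],[float(x) for x in rk.inv().apply(d/n).round(1)],25])
seg(p0+[0,0,120],r0,p,t,10)
E
```

```text
[519.45648164 -19.90482567 186.93571978] [-150.            0.          -81.90317734]
[683.68573028 313.97555348 100.        ] [552.52645526 411.73031447  50.        ]
[29.44407713  7.475687   27.65433652]
[[2.9, 0.7, 2.8], [28.5, 15.3, -3.5], 25]
[[2.9, 0.7, 2.8], [29.2, 13.7, -3.9], 25]
[[2.9, 0.7, 2.8], [29.9, 12.1, -4.1], 25]
[[2.9, 0.7, 2.8], [30.5, 10.4, -4.3], 25]
[[2.9, 0.7, 2.8], [31.0, 8.7, -4.4], 25]
[[2.9, 0.7, 2.8], [31.5, 7.0, -4.4], 25]
[[2.9, 0.7, 2.8], [31.8, 5.2, -4.3], 25]
[[2.9, 0.7, 2.8], [32.1, 3.5, -4.1], 25]
[[2.9, 0.7, 2.8], [32.3, 1.7, -3.8], 25]
[[2.9, 0.7, 2.8], [32.3, -0.1, -3.5], 25]
```

Call:
servo_tool([
  [[0,0,0],[0,0,-10],25],
  [[0,0,0],[0,0,-25],25],
  [[0,0,0],[0,0,-35],25],
  [[0,0,0],[0,0,-30],25],
  [[1.5,0.3,1.4],[14,7.5,-14],25],
  [[2.9,0.7,2.8],[28.5,15,-5],25],
  [[2.9,0.7,2.8],[29.2,13.7,-3.9],25],
  [[2.9,0.7,2.8],[29.9,12.1,-4.1],25],
  [[2.9,0.7,2.8],[30.5,10.4,-4.3],25],
  [[2.9,0.7,2.8],[31,8.7,-4.4],25],
])

```text
time_s: 8.95
ee_pos: [489.5, 114.3, 166.4]
ee_rot: [-163.5, -1.7, -69.9]
force: [1.2, 0.5, -1.1]
gripper_width: 31.6
```

```bash
python3 - <<'E'
from pl import *
plan(*tooltgt(95),7); inm()
E
```

```text
pos [489.5 114.3 166.4] rpy [-163.54   -1.68  -69.9 ] w 31.6 q [ 11.   6. 115.   1.  42.  80.] F [ 1.2  0.5 -1.1] t 8.95
total shift tool [136.7  13.2 -23.9] rotvec [13.32  3.2  11.71] per row max 19.9
[[1.9, 0.5, 1.7], [19.5, 1.9, -3.4]]
[[1.9, 0.5, 1.7], [19.6, 1.2, -3.3]]
[[1.9, 0.5, 1.7], [19.6, 0.5, -3.2]]
[[1.9, 0.5, 1.7], [19.7, -0.2, -3.0]]
[[1.9, 0.5, 1.7], [19.7, -0.8, -2.9]]
[[1.9, 0.5, 1.7], [19.7, -1.5, -2.7]]
[[1.9, 0.5, 1.7], [19.6, -2.1, -2.4]]
mount-frame TCP [-19.6  137.1   79.59] tilt [-0.234  0.031 -0.972] rv [-13.3  -3.2 -11.7] F mount [ 0.6  0.3 -1.6] M [-0.05  0.23 -0.02] w 31.6 q6 80.0 t 8.95
```

Call:
servo_tool([
  [[1.9,0.5,1.7],[19.5,1.9,-6],25],
  [[1.9,0.5,1.7],[19.5,1.2,-5],25],
  [[1.9,0.5,1.7],[19.5,0.5,-3],25],
  [[1.9,0.5,1.7],[19.5,-0.2,-3],25],
  [[1.9,0.5,1.7],[19.5,-0.8,-2],25],
  [[1.9,0.5,1.7],[13,-1,-1],25],
  [[0.5,0,0.5],[3,-0.5,0],25],
  [[0,0,0],[0,0,0],25],
  [[0,0,0],[0,0,0],25],
  [[0,0,0],[0,0,0],25],
])

```text
time_s: 10.2
ee_pos: [498.2, -8.6, 182.5]
ee_rot: [-151.9, -0.4, -81.9]
force: [-0.6, -0.6, -1.6]
gripper_width: 32.0
```

```bash
python3 - <<'E'
from pl import *
plan(*tooltgt(70),3); inm()
for c in ("side","top"):
    cv2.imwrite(f"pics/{c}2.png",env.grab_frame(c)["pixels"][:,:,::-1])
s=cv2.imread("pics/side2.png");t=cv2.imread("pics/top2.png")
cv2.imwrite("pics/a2.png",np.hstack([cv2.resize(s[130:260,230:360],(520,520)),cv2.resize(t[150:260,230:300],(280,440)).copy() if 0 else cv2.resize(t[150:280,235:305],(280,520))]))
E
```

```text
pos [498.2  -8.6 182.5] rpy [-151.87   -0.4   -81.91] w 32.0 q [ -7.   1. 123.  14.  29.  65.] F [-0.6 -0.6 -1.6] t 10.2
total shift tool [ 14.1 -19.9  27.3] rotvec [ 1.87 -0.35  0.18] per row max 12.2
[[0.6, -0.1, 0.1], [4.7, -6.6, 9.1]]
[[0.6, -0.1, 0.1], [4.7, -6.5, 9.2]]
[[0.6, -0.1, 0.1], [4.7, -6.4, 9.2]]
mount-frame TCP [-19.05  14.16  97.89] tilt [-0.033 -0.006 -0.999] rv [-1.9  0.4 -0.2] F mount [-1.4 -0.5 -1.1] M [-0.02  0.4  -0.04] w 32.0 q6 64.8 t 10.2
```

View pics/a2.png

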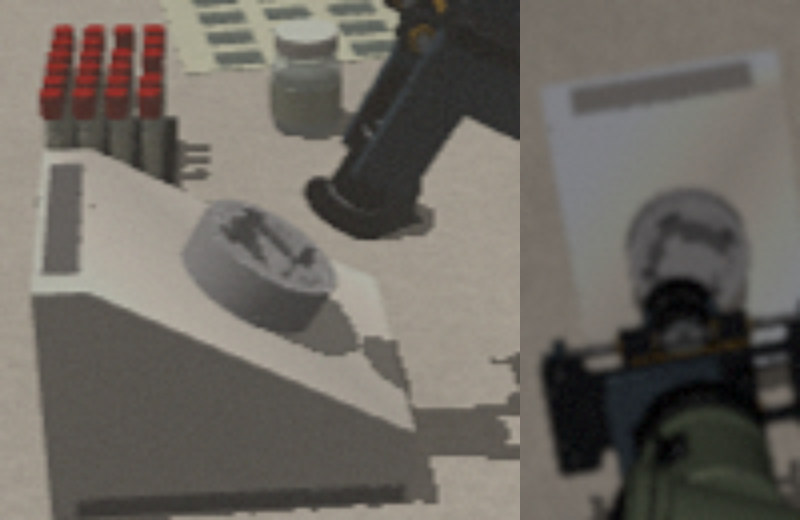

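```bash
cat > lo.py <<'E'
from pl import *
from ov import circ,g
def lensov(p,Rt,s,t,name,dl=32.2,sh={"side":(0,0),"top":(0,0)}):
    Rm_=Rt@np.diag([1,-1,-1]); o=p+Rt[:,2]*dl
    om,Rm=mount()
    out=[]
    for c,im,b,k in (("side",s,(270,135,90,90),5),("top",t,(250,190,60,60),6)):
        cs=[(circ(o,Rm_,27,0),(0,0,255)),(circ(o,Rm_,27,6),(0,255,255)),(circ(o,Rm_,16,60),(255,255,0)),(circ(om,Rm,44,25),(0,255,0)),(circ(om,Rm,44,-6),(255,0,0))]
        out.append(g(c,im,*b,k,name+c,cs,2.0))
    h=max(x.shape[0] for x in out)
    cv2.imwrite(f"pics/{name}.png",np.hstack([cv2.copyMakeBorder(x,0,h-x.shape[0],0,0,0) for x in out]))
E
python3 - <<'E'
from lo import *
lensov(np.array([498.2,-8.6,182.5]),rot([-151.87,-.4,-81.91]),cv2.imread("pics/side2.png"),cv2.imread("pics/top2.png"),"l2")
E
```

```text
(no output)
```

View pics/l2.png

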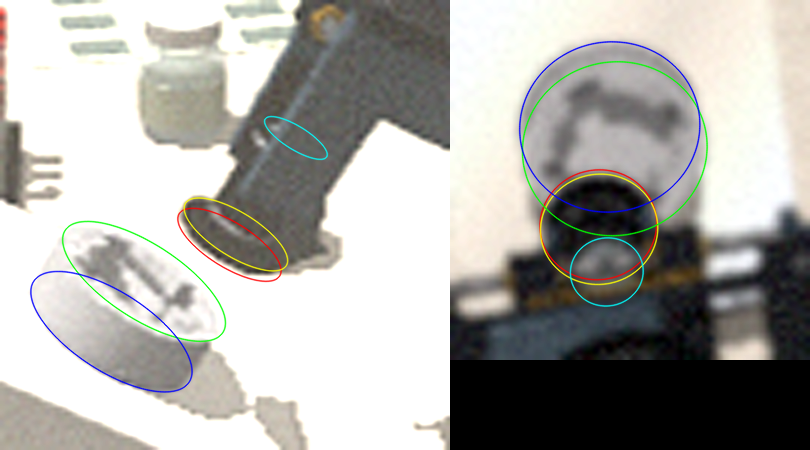

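```bash
cat > sh.py <<'E'
from lo import *
from scipy.ndimage import map_coordinates, gaussian_filter
def hullpts(c,o,Rm,r,z0,z1):
    q=np.vstack([proj(c,circ(o,Rm,r,z0)),proj(c,circ(o,Rm,r,z1))]).astype(np.float32)
    h=cv2.convexHull(q)[:,0].astype(float); h=np.vstack([h,h[:1]]); d=np.r_[0,np.cumsum(np.linalg.norm(np.diff(h,axis=0),axis=1))]
    s=np.linspace(0,d[-1],240,endpoint=False); h=np.c_[np.interp(s,d,h[:,0]),np.interp(s,d,h[:,1])]
    t=np.roll(h,-2,0)-np.roll(h,2,0); n=np.c_[t[:,1],-t[:,0]]; n/=np.linalg.norm(n,axis=1)[:,None]
    if np.sum((h-h.mean(0))*n)<0:n=-n
    return h,n
def edges(I,h,n,mn):
    """1D search along normal: returns offset of max outward brightening, strength"""
    ss=np.arange(-3.5,3.51,.1); out=[]
    J=gaussian_filter(I,0.5)
    prof=np.array([map_coordinates(J,[(h[:,1]+s*n[:,1]),(h[:,0]+s*n[:,0])],order=1) for s in ss])
    gr=np.gradient(prof,axis=0); k=gr[3:-3].argmax(0)+3
    st=gr[k,np.arange(len(h))]; return ss[k],st>mn
def shift(I,c,o,Rm,r,z0,z1,mn=2.5,sel=None):
    h,n=hullpts(c,o,Rm,r,z0,z1); off,ok=edges(I,h,n,mn)
    if sel is not None: ok&=sel(h,n)
    f=least_squares(lambda q:n[ok]@q-off[ok],[0,0],loss='soft_l1',f_scale=.5)
    return f.x.round(2),ok.sum(),np.abs(f.fun).mean().round(2)
E
python3 - <<'E'
from sh import *
p=np.array([498.2,-8.6,182.5]);Rt=rot([-151.87,-.4,-81.91]);o=p+Rt[:,2]*32.2;Rl=Rt@np.diag([1,-1,-1]);om,Rm=mount()
for k in (0,2):
  S=cv2.imread(f"pics/side{k}.png").astype(float).mean(2);T=cv2.imread(f"pics/top{k}.png").astype(float).mean(2)
  cc=proj("side",om)[0]
  notshadow=lambda h,n:~((h[:,0]>cc[0]+8)&(h[:,1]>cc[1]-4))
  print("cell side",shift(S,"side",om,Rm,44,-6,25,sel=notshadow))
  print("cell top",shift(T,"top",om,Rm,44,-6,25,sel=lambda h,n:n[:,1]<0.1))
print("lens side",shift(S,"side",o,Rl,27,0,6,sel=lambda h,n:(n@[-.6,.8]>0.2)|(n[:,0]<-.8)))
print("lens top",shift(T,"top",o,Rl,27,0,6,sel=lambda h,n:n[:,1]<0.2))
def cj(c,o):
    for d in np.eye(3): print(c,(proj(c,o+d*5)-proj(c,o-d*5))[0]/10)
cj("side",om);cj("top",om)
E
```

```text
cell side (array([0.16, 1.08]), np.int64(76), np.float64(0.48))
cell top (array([0., 0.]), np.int64(0), np.float64(nan))
cell side (array([0.14, 1.13]), np.int64(78), np.float64(0.49))
cell top (array([0., 0.]), np.int64(0), np.float64(nan))
lens side (array([ 0.43, -0.68]), np.int64(118), np.float64(0.29))
lens top (array([0.26, 1.54]), np.int64(79), np.float64(0.26))
side [-0.42059243 -0.01391144]
side [-0.03106009  0.21703507]
side [-0.002416   -0.36137632]
top [-0.00770657 -0.33849379]
top [-0.3437118   0.00789164]
top [-0.00165905 -0.05942855]sh.py:21: RuntimeWarning: Mean of empty slice.
  return f.x.round(2),ok.sum(),np.abs(f.fun).mean().round(2)
  ret = ret.dtype.type(ret / rcount)
```

```bash
python3 - <<'E'
from sh import *
p=np.array([498.2,-8.6,182.5]);Rt=rot([-151.87,-.4,-81.91]);o=p+Rt[:,2]*32.2;Rl=Rt@np.diag([1,-1,-1]);om,Rm=mount()
for mn in (.5,.8,1.2):
  for k in (0,2):
    T=cv2.imread(f"pics/top{k}.png").astype(float).mean(2)
    print("cell top",k,mn,shift(T,"top",om,Rm,44,-6,25,mn=mn,sel=lambda h,n:n[:,1]<0.1))
    S=cv2.imread(f"pics/side{k}.png").astype(float).mean(2)
    cc=proj("side",om)[0]
    for nm,sel in (("upper",lambda h,n:(h[:,1]<cc[1]-3)),("lower",lambda h,n:(n[:,1]>0)&(h[:,0]<cc[0]+5)),("left",lambda h,n:n[:,0]<-.5)):
        h,n=hullpts("side",om,Rm,44,-6,25); off,ok=edges(S,h,n,mn); ok&=sel(h,n); print("  side",nm,k,ok.sum(),np.median(off[ok]).round(2))
E
```

```text
cell top 0 0.5 (array([ 0.03, -0.04]), np.int64(126), np.float64(0.37))
  side upper 0 118 -0.9
  side lower 0 68 0.6
  side left 0 81 0.5
cell top 2 0.5 (array([0.06, 0.1 ]), np.int64(126), np.float64(0.37))
  side upper 2 118 -0.9
  side lower 2 68 0.6
  side left 2 81 0.5
cell top 0 0.8 (array([ 0.03, -0.04]), np.int64(126), np.float64(0.37))
  side upper 0 118 -0.9
  side lower 0 68 0.6
  side left 0 81 0.5
cell top 2 0.8 (array([0.06, 0.1 ]), np.int64(126), np.float64(0.37))
  side upper 2 118 -0.9
  side lower 2 68 0.6
  side left 2 81 0.5
cell top 0 1.2 (array([ 0.02, -0.05]), np.int64(118), np.float64(0.35))
  side upper 0 117 -0.9
  side lower 0 68 0.6
  side left 0 80 0.45
cell top 2 1.2 (array([0.06, 0.1 ]), np.int64(123), np.float64(0.37))
  side upper 2 116 -0.9
  side lower 2 68 0.6
  side left 2 79 0.5
```

```bash
cat >> sh.py <<'E'
def lenspose(p,Rt,th,dl=32.2,piv=-16):
    # pivot at tool z=piv, rotate lens about tool x by th deg
    Rx=R.from_euler('x',th,degrees=True).as_matrix()
    o=p+Rt@(np.array([0,0,piv])+Rx@np.array([0,0,dl-piv])); return o,Rt@Rx@np.diag([1,-1,-1])
E
python3 - <<'E'
from sh import *
p=np.array([498.2,-8.6,182.5]);Rt=rot([-151.87,-.4,-81.91])
S=cv2.imread("pics/side2.png");T=cv2.imread("pics/top2.png");Sg=S.astype(float).mean(2);Tg=T.astype(float).mean(2)
for th in (-12,-9,-6,-3,0,3,6,9,12):
    o,Rl=lenspose(p,Rt,th)
    print(th,shift(Sg,"side",o,Rl,27,0,6,sel=lambda h,n:(n@[-.6,.8]>0.2)|(n[:,0]<-.8)),shift(Tg,"top",o,Rl,27,0,6,mn=.8,sel=lambda h,n:n[:,1]<0.2))
om,Rm=mount(); out=[]
for th in (0,8,-8):
    o,Rl=lenspose(p,Rt,th)
    cs=[(circ(o,Rl,27,0),(0,0,255)),(circ(o,Rl,27,6),(0,255,255)),(circ(o,Rl,16,60),(255,255,0))]
    out.append(np.vstack([g("side",S,300,165,35,35,7,"x",cs,1.8),g("top",T,258,213,35,35,7,"x",cs,2.5)]))
cv2.imwrite("pics/l3.png",np.hstack(out))
E
```

```text
-12 (array([-0.97, -1.43]), np.int64(118), np.float64(0.42)) (array([-0.17, -1.65]), np.int64(118), np.float64(0.41))
-9 (array([-0.86, -1.42]), np.int64(118), np.float64(0.36)) (array([-0.17, -0.84]), np.int64(131), np.float64(0.58))
-6 (array([-0.58, -1.31]), np.int64(118), np.float64(0.28)) (array([-0.08, -0.05]), np.int64(137), np.float64(0.61))
-3 (array([-0.19, -1.1 ]), np.int64(118), np.float64(0.25)) (array([0.01, 0.73]), np.int64(136), np.float64(0.51))
0 (array([ 0.43, -0.68]), np.int64(118), np.float64(0.29)) (array([0.01, 1.51]), np.int64(137), np.float64(0.44))
3 (array([ 0.94, -0.29]), np.int64(118), np.float64(0.35)) (array([0.09, 2.29]), np.int64(137), np.float64(0.39))
6 (array([ 0.88, -0.33]), np.int64(111), np.float64(0.51)) (array([0.15, 2.99]), np.int64(136), np.float64(0.36))
9 (array([1.37, 0.1 ]), np.int64(110), np.float64(0.57)) (array([0.14, 3.48]), np.int64(137), np.float64(0.48))
12 (array([ 0.87, -0.15]), np.int64(99), np.float64(0.51)) (array([0.17, 3.63]), np.int64(136), np.float64(0.69))
```

View pics/l3.png

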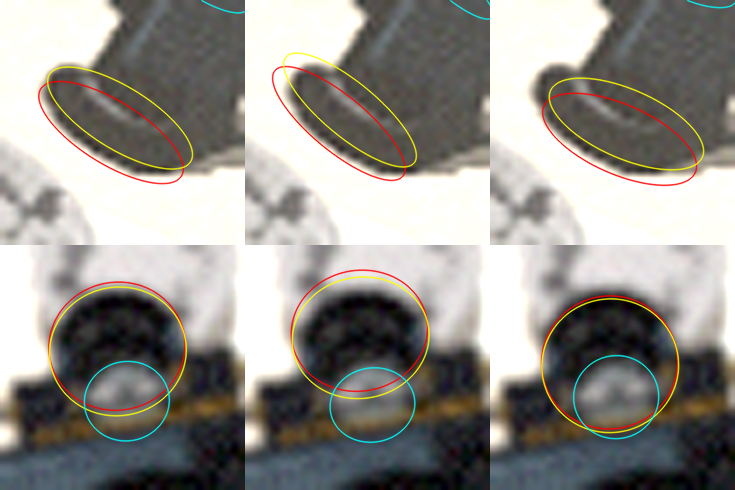

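Call:
servo_tool([
  [[0.3,0,0],[2,-3,0],25],
  [[0.5,0,0],[4,-6,1],25],
  [[0.5,0,0],[4,-6,4],25],
  [[0.3,0,0],[2.5,-3.5,6],25],
  [[0,0,0],[0.8,-0.8,8],25],
  [[0,0,0],[0,0,6],25],
  [[0,0,0],[0,0,3],25],
  [[0,0,0],[0,0,0],25],
  [[0,0,0],[0,0,0],25],
  [[0,0,0],[0,0,0],25],
], squeeze=40)

```text
time_s: 11.55
ee_pos: [533.2, -17.8, 166.0]
ee_rot: [-150.2, -0.4, -81.9]
force: [0.9, 0.0, -0.7]
gripper_width: 31.2
```

```bash
cat > look.py <<'E'
from sh import *
import sys,pickle
k=sys.argv[1]; S=env.grab_frame("side")["pixels"][:,:,::-1]; plan(*tooltgt(66),3); q=inm(); p,r,s=cur(); Rt=r.as_matrix()
T=env.grab_frame("top")["pixels"][:,:,::-1]
cv2.imwrite(f"pics/side{k}.png",S);cv2.imwrite(f"pics/top{k}.png",T)
pickle.dump((p,Rt),open(f"pose{k}.pkl","wb"))
om,Rm=mount(); out=[]; o,Rl=lenspose(p,Rt,0)
cs=[(circ(o,Rl,27,0),(0,0,255)),(circ(o,Rl,27,6),(0,255,255)),(circ(o,Rl,16,60),(255,255,0)),(circ(om,Rm,44,25),(0,255,0)),(circ(om,Rm,44,-6),(255,0,0))]
cv2.imwrite(f"pics/l{k}.png",np.hstack([g("side",S,265,155,60,60,6,"x",cs,1.8),g("top",T,248,188,60,60,6,"x",cs,2.0)]))
E
python3 look.py 4
```

```text
pos [533.2 -17.8 166.1] rpy [-150.19   -0.39  -81.87] w 31.5 q [ -8.   5. 122.  18.  25.  59.] F [-0.1  0.4 -1.9] t 11.6
total shift tool [0.1 1.6 1. ] rotvec [ 0.19 -0.32  0.22] per row max 0.6
[[0.1, -0.1, 0.1], [0.0, 0.5, 0.3]]
[[0.1, -0.1, 0.1], [0.0, 0.5, 0.3]]
[[0.1, -0.1, 0.1], [0.0, 0.5, 0.3]]
mount-frame TCP [ 1.61  0.12 67.  ] tilt [-0.003 -0.006 -1.   ] rv [-0.2  0.3 -0.2] F mount [-1.   0.4 -1.6] M [0.07 0.44 0.04] w 31.5 q6 59.2 t 11.6
```

View pics/l4.png

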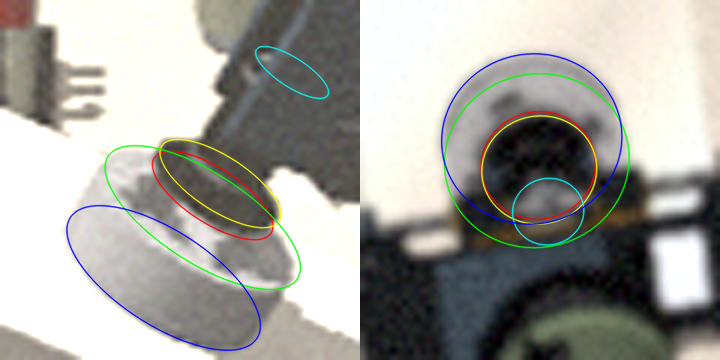

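```bash
cat > q.py <<'E'
from sh import *
import sys,pickle
k=sys.argv[1]; p,Rt=pickle.load(open(f"pose{k}.pkl","rb"))
S=cv2.imread(f"pics/side{k}.png").astype(float).mean(2);T=cv2.imread(f"pics/top{k}.png").astype(float).mean(2)
om,Rm=mount(); cc=proj("side",om)[0]
print("cell side",shift(S,"side",om,Rm,44,-6,25,mn=1,sel=lambda h,n:(n[:,1]>0)&(h[:,0]<cc[0]+5)|(n[:,0]<-.5)|((h[:,1]<cc[1]-3)&(h[:,0]<cc[0]-5))))
print("cell top",shift(T,"top",om,Rm,44,-6,25,mn=.8,sel=lambda h,n:n[:,1]<0.1))
for th in (-4,-2,0,2,4):
    o,Rl=lenspose(p,Rt,th)
    print(th,"lens side",shift(S,"side",o,Rl,27,0,6,mn=1,sel=lambda h,n:(n@[-.6,.8]>0.2)|(n[:,0]<-.8)),"top",shift(T,"top",o,Rl,27,0,6,mn=.8,sel=lambda h,n:n[:,1]<0.1))
E
python3 q.py 4
python3 - <<'E'
from sh import *
S=cv2.imread("pics/side4.png");T=cv2.imread("pics/top4.png")
cv2.imwrite("pics/z4.png",np.hstack([g("side",S,270,160,50,50,8,"x",[],1.2),g("top",T,255,190,45,50,8,"x",[],2.2)]))
E
```

```text
cell side (array([-0.5 ,  0.38]), np.int64(112), np.float64(0.21))
cell top (array([-0.01,  0.04]), np.int64(125), np.float64(0.41))
-4 lens side (array([-0.57, -1.13]), np.int64(118), np.float64(0.42)) top (array([0.02, 0.02]), np.int64(123), np.float64(0.41))
-2 lens side (array([-0.16, -0.89]), np.int64(118), np.float64(0.38)) top (array([0.16, 0.49]), np.int64(125), np.float64(0.4))
0 lens side (array([ 0.25, -0.57]), np.int64(118), np.float64(0.4)) top (array([0.26, 0.96]), np.int64(126), np.float64(0.39))
2 lens side (array([ 0.58, -0.25]), np.int64(118), np.float64(0.39)) top (array([0.32, 1.38]), np.int64(126), np.float64(0.52))
4 lens side (array([1.03, 0.15]), np.int64(117), np.float64(0.39)) top (array([0.36, 1.87]), np.int64(126), np.float64(0.61))
```

View pics/z4.png

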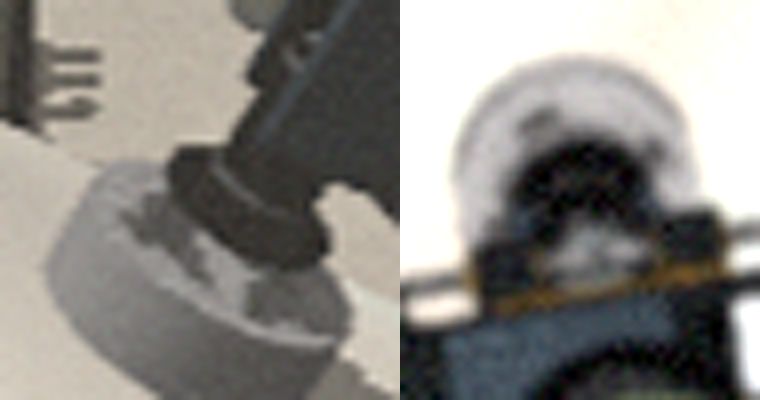

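Call:
servo_tool([
  [[0.1,-0.1,0],[-0.2,0.4,0.5],25],
  [[0.1,-0.2,0],[-0.2,0.3,1.5],25],
  [[0,0,0],[0,0,2],25],
  [[0,0,0],[0,0,2],25],
  [[0,0,0],[0,0,2],25],
  [[0,0,0],[0,0,2],25],
  [[0,0,0],[0,0,2],25],
  [[0,0,0],[0,0,1.5],25],
  [[0,0,0],[0,0,1],25],
  [[0,0,0],[0,0,0],25],
])

```text
time_s: 12.9
ee_pos: [540.2, -16.5, 152.3]
ee_rot: [-150.0, -0.1, -81.7]
force: [-1.0, 0.1, -0.7]
gripper_width: 31.1
```

```bash
python3 look.py 5
```

```text
pos [540.3 -16.5 152.4] rpy [-1.4996e+02 -1.2000e-01 -8.1710e+01] w 31.2 q [ -8.   7. 123.  21.  23.  56.] F [ 0.3 -0.5 -1.3] t 12.95
total shift tool [  0.5   1.  -14.5] rotvec [-0.04 -0.    0.22] per row max 4.8
[[-0.0, -0.0, 0.1], [0.2, 0.3, -4.8]]
[[-0.0, -0.0, 0.1], [0.2, 0.3, -4.8]]
[[-0.0, -0.0, 0.1], [0.2, 0.3, -4.8]]
mount-frame TCP [ 0.98  0.48 51.53] tilt [ 0.001 -0.    -1.   ] rv [ 0.   0.  -0.2] F mount [-0.5 -0.5 -1.2] M [ 0.06  0.43 -0.03] w 31.2 q6 56.5 t 12.95
```

View pics/l5.png

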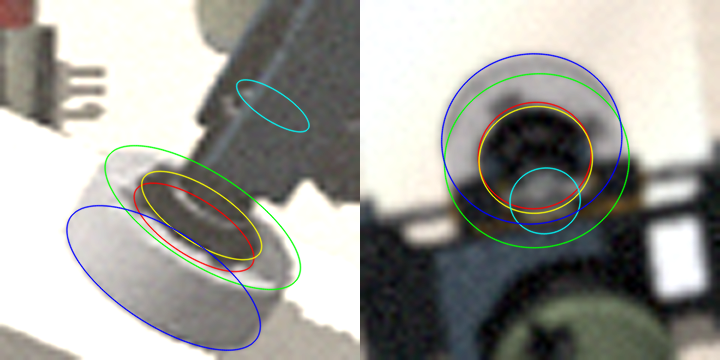

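Call:
servo_tool([
  [[0,0,0],[0,0,1],25],
  [[0,0,0],[0,0,2],25],
  [[0,0,0],[0,0,2],25],
  [[0,0,0],[0,0,2],25],
  [[0,0,0],[0,0,2],25],
  [[0,0,0],[0,0,2],25],
  [[0,0,0],[0,0,2],25],
  [[0,0,0],[0,0,1.5],25],
  [[0,0,0],[0,0,1],25],
  [[0,0,0],[0,0,0],25],
])

```text
time_s: 14.25
ee_pos: [548.5, -15.3, 138.1]
ee_rot: [-150.0, -0.1, -81.7]
force: [-0.7, -0.3, -1.6]
gripper_width: 31.7
```

```bash
python3 look.py 6
```

```text
pos [548.6 -15.4 138.1] rpy [-1.4995e+02 -1.2000e-01 -8.1720e+01] w 31.5 q [ -8.   9. 123.  23.  21.  55.] F [ 0.   0.5 -1.7] t 14.3
total shift tool [  0.4   1.1 -31. ] rotvec [-0.05 -0.01  0.22] per row max 10.3
[[-0.0, -0.0, 0.1], [0.1, 0.4, -10.3]]
[[-0.0, -0.0, 0.1], [0.1, 0.4, -10.3]]
[[-0.0, -0.0, 0.1], [0.1, 0.4, -10.3]]
mount-frame TCP [ 1.09  0.41 34.99] tilt [ 0.001 -0.    -1.   ] rv [ 0.   0.  -0.2] F mount [-0.8  0.5 -1.5] M [-0.04  0.54 -0.09] w 31.5 q6 54.9 t 14.3
```

View pics/l6.png

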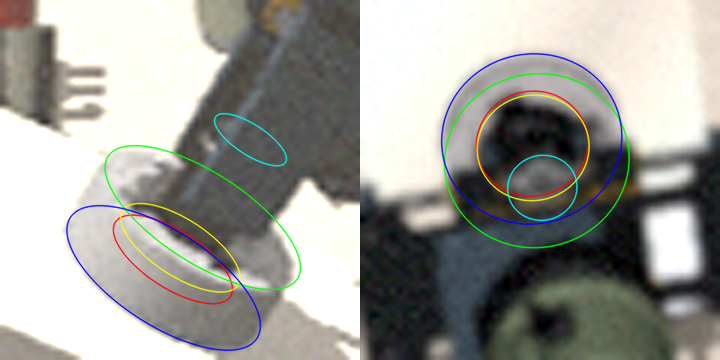

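Going in freely with no lateral force. I'll continue at 1 mm per row to find the seat.

Call:
servo_tool([
  [[0,0,0],[0,0,0.7],25],
  [[0,0,0],[0,0,0.8],25],
  [[0,0,0],[0,0,0.8],25],
  [[0,0,0],[0,0,0.8],25],
  [[0,0,0],[0,0,0.8],25],
  [[0,0,0],[0,0,0.8],25],
  [[0,0,0],[0,0,0.8],25],
  [[0,0,0],[0,0,0.6],25],
  [[0,0,0],[0,0,0.5],25],
  [[0,0,0],[0,0,0.5],25],
])

```text
time_s: 15.6
ee_pos: [551.1, -15.1, 134.5]
ee_rot: [-149.8, -0.2, -81.7]
force: [-6.2, -1.5, 6.3]
gripper_width: 31.4
```

```bash
python3 - <<'E'
from pl import *
inm()
E
```

```text
mount-frame TCP [ 1.53  0.32 30.58] tilt [ 0.003 -0.    -1.   ] rv [ 0.2  0.  -0.3] F mount [-2.3 -0.6  8.6] M [0.04 0.86 0.  ] w 31.4 q6 54.1 t 15.6
```

Call:
servo_tool([
  [[0,0,0],[0,0,0.3],25],
  [[0,0,0],[0,0,0],60],
  [[0,0,0],[0,0,0],60],
  [[0,0,0],[0,0,0],60],
  [[0,0,0],[0,0,-3],60],
  [[0,0,0],[0,0,-10],60],
  [[0,0,0],[0,0,-25],60],
  [[0,0,0],[0,0,-30],60],
  [[0,0,0],[-20,15,-30],91],
  [[0,0,0],[-30,25,-20],91],
])

```text
time_s: 16.85
ee_pos: [451.1, 19.7, 221.3]
ee_rot: [-149.5, -0.3, -82.0]
force: [0.1, 1.1, 1.0]
gripper_width: 77.3
```

```bash
python3 look.py 7; python3 - <<'E'
from pl import *
plan([487,-280.8,160],[180,0,-30],10)
S=cv2.imread("pics/side7.png");T=cv2.imread("pics/top7.png")
cv2.imwrite("pics/z7.png",np.hstack([cv2.resize(S[100:270,230:360],(455,595)),cv2.resize(T[160:250,238:308],(280,360)) if 0 else cv2.resize(T[150:320,210:300],(315,595))]))
E
```

```text
pos [445.9  21.8 219.9] rpy [-1.4981e+02 -1.4000e-01 -8.1830e+01] w 81.3 q [ -3.  -8. 125.  10.  33.  72.] F [-3.8 -0.4 -0.2] t 16.9
total shift tool [ 51.7 -41.1  88.3] rotvec [-0.19 -0.08  0.14] per row max 36.7
[[-0.1, -0.0, 0.0], [17.2, -13.7, 29.4]]
[[-0.1, -0.0, 0.0], [17.2, -13.7, 29.4]]
[[-0.1, -0.0, 0.0], [17.2, -13.8, 29.4]]
mount-frame TCP [-41.49  51.7  154.04] tilt [ 0.003 -0.001 -1.   ] rv [ 0.2  0.1 -0.1] F mount [-3.4  0.1  1.8] M [0.07 0.47 0.02] w 81.3 q6 72.3 t 16.9
pos [447.8  21.4 219.9] rpy [-149.72   -0.23  -81.7 ] w 84.9 q [ -3.  -7. 125.  10.  33.  72.] F [-0.1 -0.3  0.5] t 16.95
total shift tool [304.4  35.   50.3] rotvec [-28.07 -13.86 -50.4 ] per row max 31.1
[[-2.8, -1.4, -5.0], [30.4, 3.5, 5.0]]
[[-2.8, -1.4, -5.0], [30.1, 5.9, 4.5]]
[[-2.8, -1.4, -5.0], [29.6, 8.4, 4.2]]
[[-2.8, -1.4, -5.0], [28.9, 10.7, 3.9]]
[[-2.8, -1.4, -5.0], [27.9, 13.0, 3.8]]
[[-2.8, -1.4, -5.0], [26.8, 15.3, 3.8]]
[[-2.8, -1.4, -5.0], [25.4, 17.4, 4.0]]
[[-2.8, -1.4, -5.0], [23.9, 19.3, 4.3]]
[[-2.8, -1.4, -5.0], [22.2, 21.1, 4.7]]
[[-2.8, -1.4, -5.0], [20.4, 22.8, 5.3]]
```

View pics/z7.png

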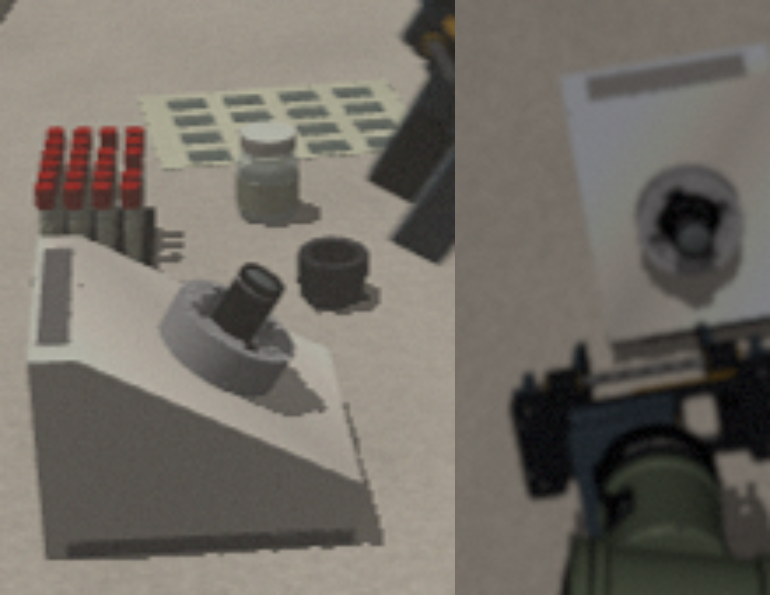

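```bash
python3 - <<'E'
from pl import *
for uv,z in (((352,188),60),((400,185),60),((380,197),20),((380,197),60),((420,215),85),((410,225),10)): print(uv,z,onz("top",uv,z).round(0))
for uv,z in (((307,163),0),): print(onz("side",uv,z).round(0))
from sh import *
om,Rm=mount()
S=cv2.imread("pics/side7.png");T=cv2.imread("pics/top7.png")
cs=[(circ(om,Rm,44,25),(0,255,0)),(circ(om,Rm,16,60),(255,255,0)),(circ(om,Rm,16,25),(0,0,255)),(circ(om,Rm,27,6),(0,255,255)),(circ(om,Rm,29,25),(0,200,0))]
cv2.imwrite("pics/l7.png",np.hstack([g("side",S,265,155,60,60,7 if 0 else 6,"x",cs,1.5),g("top",T,248,188,60,60,6,"x",cs,1.8)]))
E
```

```text
(352, 188) 60 [ 641. -247.   60.]
(400, 185) 60 [ 647. -395.   60.]
(380, 197) 20 [ 619. -342.   20.]
(380, 197) 60 [ 611. -331.   60.]
(420, 215) 85 [ 548. -440.   85.]
(410, 225) 10 [ 529. -433.   10.]
[ 549. -426.    0.]
```

View pics/l7.png

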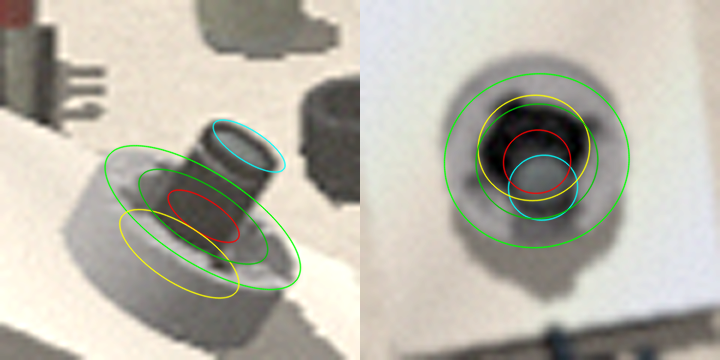

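```bash
python3 - <<'E'
from pl import *
plan([487.4,-280.5,130],[180,0,-68],9)
E
```

```text
pos [447.8  21.4 219.9] rpy [-149.72   -0.23  -81.7 ] w 84.9 q [ -3.  -7. 125.  10.  33.  72.] F [-0.1 -0.3  0.5] t 16.95
total shift tool [304.   49.7  76.5] rotvec [-30.1   -3.84 -13.32] per row max 35.3
[[-3.3, -0.4, -1.5], [33.8, 5.5, 8.5]]
[[-3.3, -0.4, -1.5], [33.7, 5.9, 8.6]]
[[-3.3, -0.4, -1.5], [33.6, 6.3, 8.7]]
[[-3.3, -0.4, -1.5], [33.5, 6.6, 8.8]]
[[-3.3, -0.4, -1.5], [33.4, 7.0, 9.0]]
[[-3.3, -0.4, -1.5], [33.3, 7.3, 9.1]]
[[-3.3, -0.4, -1.5], [33.2, 7.6, 9.3]]
[[-3.3, -0.4, -1.5], [33.0, 7.9, 9.5]]
[[-3.3, -0.4, -1.5], [32.9, 8.2, 9.7]]
```

Call:
servo_tool([
  [[-3.3,-0.4,-1.5],[34,3,0],91],
  [[-3.3,-0.4,-1.5],[34,4,4],91],
  [[-3.3,-0.4,-1.5],[34,6,6],91],
  [[-3.3,-0.4,-1.5],[34,6,8],91],
  [[-3.3,-0.4,-1.5],[34,7,10],91],
  [[-3.3,-0.4,-1.5],[33,7,12],91],
  [[-3.3,-0.4,-1.5],[33,8,12],91],
  [[-3.3,-0.4,-1.5],[28,8,12],91],
  [[-2,0,-1],[10,3,8],91],
  [[0,0,0],[0,0,2],91],
])

```text
time_s: 18.2
ee_pos: [485.7, -266.5, 142.1]
ee_rot: [-178.7, -1.1, -68.0]
force: [-0.4, 0.3, -0.3]
gripper_width: 91.0
```

```bash
python3 - <<'E'
from pl import *
plan([487.4,-280.5,26],[180,0,-68],6)
E
```

```text
pos [ 485.7 -266.5  142.1] rpy [-178.7    -1.13  -68.02] w 91.0 q [-30.  19. 100.   0.  60.  38.] F [-0.4  0.3 -0.3] t 18.2
total shift tool [ 11.3   6.2 116.2] rotvec [-1.3  -1.13 -0.  ] per row max 19.5
[[-0.2, -0.2, -0.0], [1.9, 1.0, 19.4]]
[[-0.2, -0.2, -0.0], [2.0, 1.0, 19.4]]
[[-0.2, -0.2, -0.0], [2.0, 0.9, 19.4]]
[[-0.2, -0.2, -0.0], [2.1, 0.8, 19.4]]
[[-0.2, -0.2, -0.0], [2.1, 0.7, 19.4]]
[[-0.2, -0.2, -0.0], [2.2, 0.7, 19.4]]
```

Call:
servo_tool([
  [[-0.3,-0.3,0],[3.5,2,8],91],
  [[-0.3,-0.3,0],[3.5,2,18],91],
  [[-0.3,-0.3,0],[2.5,1.5,26],91],
  [[-0.3,-0.2,0],[1.5,0.7,26],91],
  [[0,0,0],[0,0,20],91],
  [[0,0,0],[0,0,9],91],
  [[0,0,0],[0,0,4],91],
  [[0,0,0],[0,0,1],91],
  [[0,0,0],[0,0,0],50],
  [[0,0,0],[0,0,0],50],
], squeeze=6)

```text
time_s: 19.45
ee_pos: [483.6, -276.9, 26.3]
ee_rot: [-179.8, -0.0, -67.9]
force: [-0.1, -0.9, -0.3]
gripper_width: 73.8
```

```bash
python3 - <<'E'
from pl import *
plan([487.4,-280.5,26],[180,0,-68],3)
E
```

```text
pos [ 483.6 -276.9   26.3] rpy [-1.7981e+02 -3.0000e-02 -6.7910e+01] w 73.8 q [-31.  27. 106.   0.  47.  37.] F [-0.1 -0.9 -0.3] t 19.45
total shift tool [ 4.8 -2.1  0.3] rotvec [-0.19 -0.03  0.09] per row max 1.7
[[-0.1, -0.0, 0.0], [1.6, -0.7, 0.1]]
[[-0.1, -0.0, 0.0], [1.6, -0.7, 0.1]]
[[-0.1, -0.0, 0.0], [1.6, -0.7, 0.1]]
```

Call:
servo_tool([
  [[-0.1,0,0],[2.5,-1.1,0],70],
  [[-0.1,0,0],[2,-1,0],50],
  [[0,0,0],[0,0,0],50],
  [[0,0,0],[0,0,0],50],
  [[0,0,0],[0,0,0],50],
  [[0,0,0],[0,0,0],50],
  [[0,0,0],[0,0,0],80],
  [[0,0,0],[0,0,0],80],
  [[0,0,-3],[0,0,0],80],
  [[0,0,-9],[0,0,0],80],
])

```text
time_s: 20.7
ee_pos: [487.8, -280.6, 27.0]
ee_rot: [180.0, -0.1, -55.6]
force: [0.2, 0.2, 0.0]
gripper_width: 79.9
```

```bash
python3 - <<'E'
from pl import *
plan([487.4,-280.5,26],[180,0,22],9)
E
```

```text
pos [ 487.8 -280.6   27. ] rpy [ 1.7999e+02 -7.0000e-02 -5.5560e+01] w 79.9 q [-31.  28. 105.  -0.  47.  25.] F [0.2 0.2 0. ] t 20.7
total shift tool [-0.3  0.3  1. ] rotvec [ 5.000e-02 -5.000e-02 -7.756e+01] per row max 0.1
[[0.0, -0.0, -8.6], [-0.0, 0.0, 0.1]]
[[0.0, -0.0, -8.6], [-0.0, 0.0, 0.1]]
[[0.0, -0.0, -8.6], [-0.0, 0.0, 0.1]]
[[0.0, -0.0, -8.6], [-0.0, 0.0, 0.1]]
[[0.0, -0.0, -8.6], [-0.0, 0.0, 0.1]]
[[0.0, -0.0, -8.6], [-0.0, 0.0, 0.1]]
[[0.0, -0.0, -8.6], [-0.0, -0.0, 0.1]]
[[0.0, -0.0, -8.6], [-0.0, -0.0, 0.1]]
[[0.0, -0.0, -8.6], [-0.0, -0.0, 0.1]]
```

Call:
servo_tool([
  [[0,0,-10],[0,0,0.2],80],
  [[0,0,-10.5],[0,0,0.2],80],
  [[0,0,-10.5],[0,0,0.2],80],
  [[0,0,-10.5],[0,0,0.2],80],
  [[0,0,-10.5],[0,0,0.2],80],
  [[0,0,-10.5],[0,0,0],80],
  [[0,0,-8],[0,0,0],80],
  [[0,0,-3],[0,0,0],80],
  [[0,0,0],[0,0,0],80],
  [[0,0,0],[0,0,0],75],
])

```text
time_s: 21.95
ee_pos: [486.9, -279.9, 25.6]
ee_rot: [-180.0, 0.1, 19.8]
force: [-0.3, -0.3, 0.4]
gripper_width: 75.4
```

```bash
python3 - <<'E'
from pl import *
plan([487.8,-280.6,26],[180,0,22],2)
for c in ("side","top"): cv2.imwrite(f"pics/{c}8.png",env.grab_frame(c)["pixels"][:,:,::-1])
S=cv2.imread("pics/side8.png");T=cv2.imread("pics/top8.png")
cv2.imwrite("pics/z8.png",np.hstack([cv2.resize(S[120:220,280:380],(400,400)),cv2.resize(T[190:290,320:420],(400,400))]))
E
```

```text
pos [ 486.9 -279.9   25.6] rpy [-1.7996e+02  5.0000e-02  1.9850e+01] w 75.4 q [-31.  28. 105.  -0.  47. -51.] F [-0.3 -0.3  0.4] t 21.95
total shift tool [ 0.6  1.  -0.4] rotvec [-0.04  0.05 -2.15] per row max 0.6
[[-0.0, 0.0, -1.1], [0.3, 0.5, -0.2]]
[[-0.0, 0.0, -1.1], [0.3, 0.5, -0.2]]
```

View pics/z8.png

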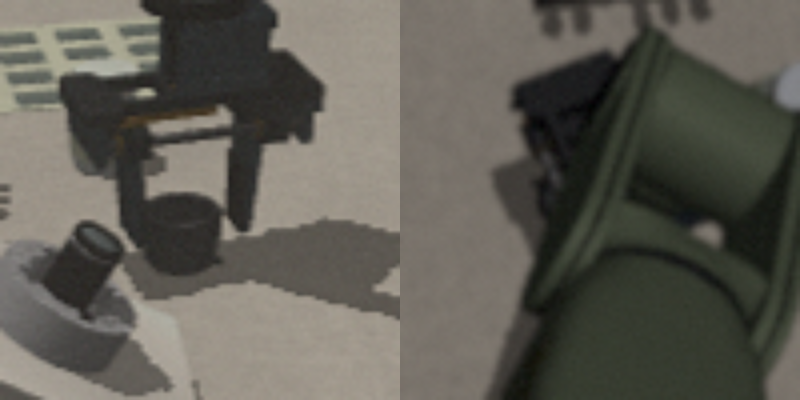

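Fingers straddle the ring. I'll correct by about 1 mm and close firmly.

Call:
servo_tool([
  [[0,0,-1],[0.3,0.5,0],70],
  [[0,0,-1],[0.3,0.4,0],50],
  [[0,0,0],[0,0.1,0],50],
  [[0,0,0],[0,0,0],50],
  [[0,0,0],[0,0,0],50],
  [[0,0,0],[0,0,0],50],
  [[0,0,0],[0,0,0],50],
  [[0,0,0],[0,0,0],50],
  [[0,0,0],[0,0,-6],50],
  [[0,0,0],[0,0,-16],50],
], squeeze=45)

```text
time_s: 23.3
ee_pos: [486.9, -280.0, 47.3]
ee_rot: [-179.8, 0.2, 22.0]
force: [0.1, -0.4, -1.9]
gripper_width: 59.0
```

```bash
python3 - <<'E'
from pl import *
p,r,s=cur(); print(p,s["ee_rot"],s["gripper_width"])
def seg(p,r,tp,tr,n):
    rv=(r.inv()*tr).as_rotvec(degrees=True); d=tp-p
    for k in range(n):
        rk=r*R.from_rotvec(rv*k/n,degrees=True)
        print([[float(x) for x in (rv/n).round(1)],[float(x) for x in rk.inv().apply(d/n).round(1)]])
tp,tr=tooltgt(25+85,1,.4,-90); print(tp,tr.as_euler('xyz',degrees=True))
seg(p+[0,0,150],r,tp,tr,9)
E
```

```text
[ 486.93307303 -280.00954927   47.3156077 ] [-1.79794232e+02  1.70022737e-01  2.19676880e+01] 59.02040687035531
[511.34725228 -20.65445355 203.02417705] [180.         -30.           8.09682266]
[[-0.4, 3.3, 1.5], [13.3, -25.7, -0.6]]
[[-0.4, 3.3, 1.5], [12.6, -26.0, -0.0]]
[[-0.4, 3.3, 1.5], [11.9, -26.4, 0.5]]
[[-0.4, 3.3, 1.5], [11.2, -26.7, 1.0]]
[[-0.4, 3.3, 1.5], [10.4, -27.0, 1.4]]
[[-0.4, 3.3, 1.5], [9.6, -27.2, 1.8]]
[[-0.4, 3.3, 1.5], [8.8, -27.5, 2.1]]
[[-0.4, 3.3, 1.5], [7.9, -27.7, 2.4]]
[[-0.4, 3.3, 1.5], [7.1, -28.0, 2.6]]
```

Call:
servo_tool([
  [[0,0,0],[0,0,-32],50],
  [[0,0,0],[0,0,-38],50],
  [[0,0,0],[0,0,-38],50],
  [[-0.2,2,0.8],[6,-13,-30],50],
  [[-0.4,3.3,1.5],[13,-26,-10],50],
  [[-0.4,3.3,1.5],[12.5,-26,0],50],
  [[-0.4,3.3,1.5],[12,-26.4,0.5],50],
  [[-0.4,3.3,1.5],[11,-26.7,1],50],
  [[-0.4,3.3,1.5],[10.4,-27,1],50],
  [[-0.4,3.3,1.5],[9.6,-27.2,1],50],
])

```text
time_s: 24.55
ee_pos: [507.2, -90.3, 220.3]
ee_rot: [178.9, -23.1, 11.9]
force: [-0.0, 0.0, -1.0]
gripper_width: 58.9
```

```bash
python3 - <<'E'
from pl import *
plan(*tooltgt(110,1,.4,-90),5); inm()
E
```

```text
pos [507.2 -90.3 220.3] rpy [178.92 -23.07  11.92] w 58.9 q [-18.   3. 113.  15.  45. -39.] F [-0.  0. -1.] t 24.55
total shift tool [ 10.2 -67.7  21.9] rotvec [-0.63  6.89  3.49] per row max 14.4
[[-0.1, 1.4, 0.7], [2.0, -13.5, 4.4]]
[[-0.1, 1.4, 0.7], [1.8, -13.6, 4.4]]
[[-0.1, 1.4, 0.7], [1.5, -13.6, 4.4]]
[[-0.1, 1.4, 0.7], [1.2, -13.6, 4.4]]
[[-0.1, 1.4, 0.7], [1.0, -13.7, 4.4]]
mount-frame TCP [ -2.44 -68.   131.98] tilt [-0.12   0.007 -0.993] rv [ -5.   -6.  -93.4] F mount [-0.5  0.  -0.8] M [ 0.04  0.22 -0.01] w 58.9 q6 -38.6 t 24.55
```

Call:
servo_tool([
  [[-0.1,1.4,0.7],[2,-16,2],50],
  [[-0.1,1.4,0.7],[2,-15,4],50],
  [[-0.1,1.4,0.7],[1.5,-12,4],50],
  [[0,0.8,0.4],[1,-7,4],50],
  [[0,0.5,0.2],[0.5,-3,3],50],
  [[0,0,0],[0,-1,1],50],
  [[0,0,0],[0,0,0],50],
  [[0,0,0],[0,0,0],50],
  [[0,0,0],[0,0,0],50],
  [[0,0,0],[0,0,0],50],
])

```text
time_s: 25.8
ee_pos: [509.7, -31.6, 211.4]
ee_rot: [179.8, -29.0, 9.2]
force: [0.4, -0.6, -0.9]
gripper_width: 59.1
```

```bash
cat > look2.py <<'E'
from sh import *
import sys,pickle
k=sys.argv[1]; h,dx,dy,an=map(float,sys.argv[2:6]); dl=25.5
S=env.grab_frame("side")["pixels"][:,:,::-1]; plan(*tooltgt(h,dx,dy,an),3); q=inm(); p,r,s=cur(); Rt=r.as_matrix()
T=env.grab_frame("top")["pixels"][:,:,::-1]
cv2.imwrite(f"pics/side{k}.png",S);cv2.imwrite(f"pics/top{k}.png",T)
om,Rm=mount(); Rl=Rt@np.diag([1,-1,-1]); o=p+Rt[:,2]*dl
cs=[(circ(o,Rl,27.5,0),(0,0,255)),(circ(o,Rl,30,43),(0,255,255)),(circ(om,Rm,16,60),(255,255,0)),(circ(om,Rm,44,25),(0,255,0))]
lug=58-22.0 # ring lug azimuth relative to tool x, ccw seen from collar side
for j in range(4):
    a=np.radians(lug+90*j); d=Rl@np.array([np.cos(a),np.sin(a),0]); cs.append((np.array([o+Rl[:,2]*8+d*27.5,o+Rl[:,2]*8+d*34.5]),(255,0,255)))
cv2.imwrite(f"pics/l{k}.png",np.hstack([g("side",S,265,140,65,75,6,"x",cs,1.8),g("top",T,245,185,65,75,6,"x",cs,2.0)]))
E
python3 look2.py 9 100 1 .4 -90
```

```text
pos [509.7 -31.6 211.4] rpy [179.81 -29.05   9.16] w 58.7 q [-11.   0. 119.  17.  34. -32.] F [ 1.   0.7 -2. ] t 25.85
total shift tool [ -1.  -10.5  18.9] rotvec [-0.34  0.95  0.93] per row max 7.2
[[-0.1, 0.3, 0.3], [-0.3, -3.5, 6.3]]
[[-0.1, 0.3, 0.3], [-0.4, -3.5, 6.3]]
[[-0.1, 0.3, 0.3], [-0.4, -3.5, 6.3]]
mount-frame TCP [  2.46 -10.18 118.85] tilt [-0.017  0.006 -1.   ] rv [ -0.5  -1.  -90.9] F mount [-0.   0.5 -2.3] M [-0.03  0.25  0.02] w 58.7 q6 -32.1 t 25.85
```

View pics/l9.png

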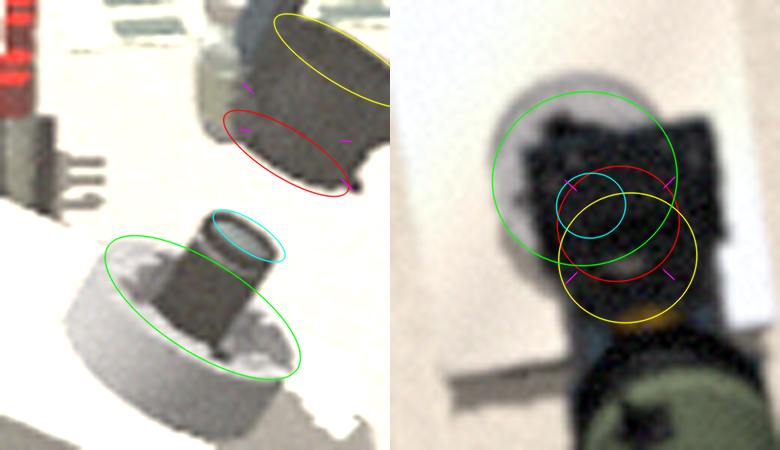

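Call:
servo_tool([
  [[0,0.3,0.3],[0,-2.5,1],50],
  [[-0.1,0.3,0.3],[-0.4,-3.5,3],50],
  [[-0.1,0.3,0.3],[-0.4,-3,5],50],
  [[0,0,0],[-0.2,-1,6],50],
  [[0,0,0],[0,-0.3,5],50],
  [[0,0,0],[0,0,1],50],
  [[0,0,0],[0,0,0],50],
  [[0,0,0],[0,0,0],50],
  [[0,0,0],[0,0,0],50],
  [[0,0,0],[0,0,0],50],
])

```text
time_s: 27.15
ee_pos: [518.1, -19.0, 191.2]
ee_rot: [-179.8, -30.0, 8.1]
force: [0.9, -0.1, -1.7]
gripper_width: 58.8
```

```bash
python3 look2.py 10 60 1 .4 -90
```

```text
pos [518.1 -19.  191.2] rpy [-179.85  -30.      8.06] w 58.7 q [ -9.   2. 121.  18.  29. -30.] F [-0.4  0.4 -1. ] t 27.2
total shift tool [-0.1  0.7 36.3] rotvec [-0.13  0.   -0.03] per row max 12.1
[[-0.0, 0.0, -0.0], [-0.0, 0.2, 12.1]]
[[-0.0, 0.0, -0.0], [-0.0, 0.2, 12.1]]
[[-0.0, 0.0, -0.0], [-0.0, 0.2, 12.1]]
mount-frame TCP [ 1.12  1.05 96.31] tilt [-0.     0.002 -1.   ] rv [  0.1  -0.1 -90. ] F mount [-0.7  0.4 -0.7] M [-0.    0.31  0.01] w 58.7 q6 -30.5 t 27.2
```

View pics/l10.png

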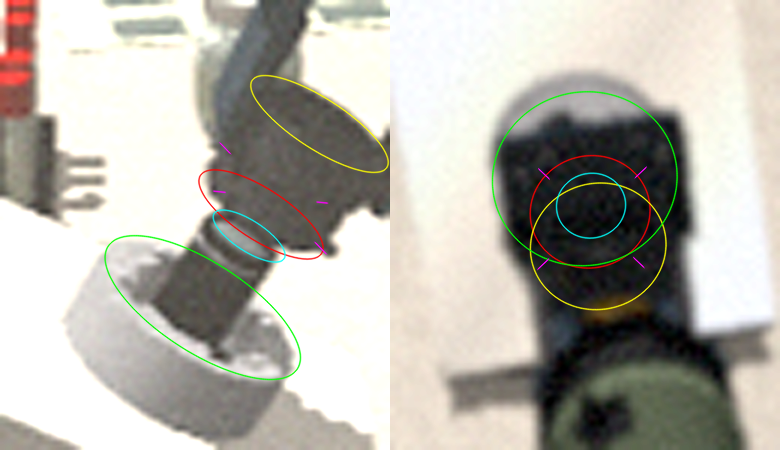

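Call:
servo_tool([
  [[0,0,0],[0,0.2,2],50],
  [[0,0,0],[0,0.2,4],50],
  [[0,0,0],[0,0.2,5],50],
  [[0,0,0],[0,0.1,5],50],
  [[0,0,0],[0,0,5],50],
  [[0,0,0],[0,0,5],50],
  [[0,0,0],[0,0,5],50],
  [[0,0,0],[0,0,4],50],
  [[0,0,0],[0,0,1.5],50],
  [[0,0,0],[0,0,0],50],
])

```text
time_s: 28.5
ee_pos: [537.6, -16.9, 156.8]
ee_rot: [-179.8, -29.9, 8.1]
force: [-0.8, 0.6, -0.8]
gripper_width: 59.1
```

```bash
python3 look2.py 11 46 1 .4 -90
```

```text
pos [537.6 -16.9 156.9] rpy [-179.84  -29.95    8.05] w 59.1 q [ -8.   6. 123.  21.  24. -33.] F [-0.4  0.5 -0.8] t 28.55
total shift tool [ 0.1  0.  10.8] rotvec [-0.14  0.05 -0.04] per row max 3.6
[[-0.0, 0.0, -0.0], [0.0, 0.0, 3.6]]
[[-0.0, 0.0, -0.0], [0.0, 0.0, 3.6]]
[[-0.0, 0.0, -0.0], [0.0, 0.0, 3.6]]
mount-frame TCP [ 0.89  0.4  56.81] tilt [-0.001  0.002 -1.   ] rv [  0.1  -0.1 -90. ] F mount [-0.7  0.5 -0.5] M [-0.04  0.29 -0.  ] w 59.1 q6 -33.2 t 28.55
```

View pics/l11.png

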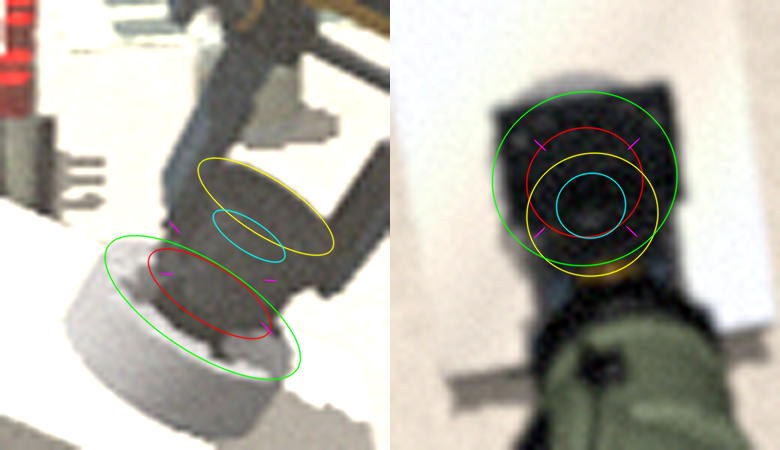

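Call:
servo_tool([
  [[0,0,0],[0,0,1],50],
  [[0,0,0],[0,0,1.5],50],
  [[0,0,0],[0,0,1.5],50],
  [[0,0,0],[0,0,1.5],50],
  [[0,0,0],[0,0,1.5],50],
  [[0,0,0],[0,0,1.2],50],
  [[0,0,0],[0,0,1],50],
  [[0,0,0],[0,0,0.8],50],
  [[0,0,0],[0,0,0.6],50],
  [[0,0,0],[0,0,0.4],50],
])

```text
time_s: 29.85
ee_pos: [543.5, -16.1, 147.2]
ee_rot: [-179.8, -30.0, 8.1]
force: [-0.1, -0.1, -0.9]
gripper_width: 59.4
```

```bash
python3 - <<'E'
from pl import *
inm()
E
```

```text
mount-frame TCP [ 1.23  0.38 45.45] tilt [ 0.     0.002 -1.   ] rv [  0.1  -0.1 -90. ] F mount [-0.6 -0.1 -0.7] M [-0.03  0.32  0.01] w 59.4 q6 -34.2 t 29.85
```

Call:
servo_tool([
  [[0,0,0],[0,0,0.5],50],
  [[0,0,0],[0,0,0.5],50],
  [[0,0,0],[0,0,0.5],50],
  [[0,0,0],[0,0,0.5],50],
  [[0,0,0],[0,0,0.5],50],
  [[0,0,0],[0,0,0.5],50],
  [[0,0,2],[0,0,0.5],50],
  [[0,0,3],[0,0,0.5],50],
  [[0,0,3],[0,0,0.5],50],
  [[0,0,3],[0,0,0.5],50],
])

```text
time_s: 31.1
ee_pos: [544.8, -17.4, 146.1]
ee_rot: [-173.7, -29.6, -4.6]
force: [-3.7, -0.8, 4.9]
gripper_width: 58.9
```

```bash
python3 - <<'E'
from pl import *
inm()
E
```

```text
mount-frame TCP [ 1.62 -1.11 43.89] tilt [ 0.003 -0.001 -1.   ] rv [  0.1   0.2 -79. ] F mount [-0.9 -0.3  6.1] M [-0.17  0.49  0.23] w 58.9 q6 -23.5 t 31.1
```

Call:
servo_tool([
  [[0,0,2],[0,-0.2,0.5],50],
  [[0,0,2],[0,-0.2,0.5],50],
  [[0,0,2],[0,-0.2,0.5],50],
  [[0,0,2],[0,-0.2,0.5],50],
  [[0,0,2],[0,-0.1,0.6],50],
  [[0,0,2],[0,-0.1,0.6],50],
  [[0,0,2],[0,0,0.6],50],
  [[0,0,1],[0,0,0.6],50],
  [[0,0,0],[0,0,0.6],50],
  [[0,0,0],[0,0,0.6],50],
])

```text
time_s: 32.35
ee_pos: [547.9, -15.7, 140.3]
ee_rot: [-165.3, -26.6, -22.4]
force: [-0.7, -0.0, -1.2]
gripper_width: 58.8
```

```bash
python3 - <<'E'
from pl import *
inm()
E
```

```text
mount-frame TCP [ 1.56  0.14 37.27] tilt [ 0.002 -0.    -1.   ] rv [  0.1   0.1 -63. ] F mount [-1.2  0.1 -0.7] M [0.02 0.31 0.02] w 58.8 q6 -7.8 t 32.35
```

Call:
servo_tool([
  [[0,0,0],[0,0,0.7],50],
  [[0,0,0],[0,0,0.7],50],
  [[0,0,0],[0,0,0.7],50],
  [[0,0,0],[0,0,0.7],50],
  [[0,0,0],[0,0,0.6],50],
  [[0,0,0],[0,0,0.6],50],
  [[0,0,0],[0,0,0.5],50],
  [[0,0,0],[0,0,0.5],50],
  [[0,0,0],[0,0,0.4],50],
  [[0,0,0],[0,0,0.4],50],
])

```text
time_s: 33.6
ee_pos: [550.1, -15.4, 136.6]
ee_rot: [-165.3, -26.6, -22.4]
force: [-4.5, -1.9, 4.8]
gripper_width: 59.0
```

```bash
python3 - <<'E'
from pl import *
inm()
E
```

```text
mount-frame TCP [ 1.71  0.19 32.9 ] tilt [ 0.003 -0.    -1.   ] rv [  0.2   0.1 -63.1] F mount [-1.7 -1.2  6.5] M [-0.06  0.73  0.02] w 59.0 q6 -8.4 t 33.6
```

Call:
servo_tool([
  [[0,0,3],[0,0,0.2],50],
  [[0,0,4],[0,0,0.3],50],
  [[0,0,4],[0,0,0.3],50],
  [[0,0,4],[0,0,0.3],50],
  [[0,0,4],[0,0,0.3],50],
  [[0,0,4],[0,0,0.3],50],
  [[0,0,3],[0,0,0.3],50],
  [[0,0,2],[0,0,0.2],50],
  [[0,0,1],[0,0,0.2],50],
  [[0,0,0],[0,0,0],50],
])

```text
time_s: 34.85
ee_pos: [552.3, -15.3, 135.7]
ee_rot: [-154.0, -16.2, -52.3]
force: [-1.2, -0.2, 0.9]
gripper_width: 58.9
```

```bash
python3 - <<'E'
from pl import *
inm()
E
```

```text
mount-frame TCP [ 3.12 -0.05 31.01] tilt [ 0.006 -0.002 -1.   ] rv [  0.3   0.2 -33.4] F mount [-0.6 -0.   1.4] M [0.02 0.49 0.03] w 58.9 q6 21.1 t 34.85
```

Call:
servo_tool([
  [[0,0,2],[0,0.1,0.2],50],
  [[0,0,3],[0,0.1,0.3],50],
  [[0,0,3],[0,0.1,0.3],50],
  [[0,0,3],[0,0.1,0.3],50],
  [[0,0,2],[0,0,0.2],50],
  [[0,0,2],[0,0,0.2],50],
  [[0,0,2],[0,0,0.2],50],
  [[0,0,2],[0,0,0.2],50],
  [[0,0,2],[0,0,0.1],50],
  [[0,0,2],[0,0,0],50],
])

```text
time_s: 36.1
ee_pos: [551.6, -15.7, 134.1]
ee_rot: [-150.1, -4.7, -74.0]
force: [-1.9, 0.5, 1.8]
gripper_width: 59.5
```

```bash
python3 - <<'E'
from pl import *
inm()
E
```

```text
mount-frame TCP [ 1.69 -0.35 30.06] tilt [ 0.005 -0.002 -1.   ] rv [ 0.3  0.1 -9.2] F mount [-0.7  0.8  2.5] M [0.47 0.48 0.43] w 59.5 q6 45.0 t 36.1
```

Call:
servo_tool([
  [[0,0,1],[0,0,0],50],
  [[0,0,2],[0,0,0],50],
  [[0,0,3],[0,0,0],50],
  [[0,0,3],[0,0,0],50],
  [[0,0,3],[0,0,0],50],
  [[0,0,3],[0,0,0],50],
  [[0,0,3.5],[0,0,0],50],
  [[0,0,4],[0,0,0],50],
  [[0,0,4],[0,0,0],50],
  [[0,0,4],[0,0,0],50],
], squeeze=60)

```text
time_s: 37.35
ee_pos: [547.3, -14.7, 131.9]
ee_rot: [-151.6, 8.3, -97.6]
force: [1.8, 3.8, 4.0]
gripper_width: 58.6
```

```bash
python3 - <<'E'
from pl import *
inm()
E
```

```text
mount-frame TCP [-3.03  1.21 30.19] tilt [-0.01  -0.006 -1.   ] rv [-0.5  0.4 17.7] F mount [4.  3.5 2.3] M [ 1.23 -0.33  2.54] w 58.6 q6 74.5 t 37.35
```

Call:
servo_tool([
  [[0,0,0],[0,0,0],50],
  [[0,0,0],[0,0,0],80],
  [[0,0,0],[0,0,0],88],
  [[0,0,0],[0,0,0],88],
  [[0,0,0],[0,0,0],88],
  [[0,0,0],[0,0,0],88],
  [[0,0,0],[0,0,0],88],
  [[0,0,0],[0,0,0],88],
  [[0,0,0],[0,0,0],88],
  [[0,0,0],[0,0,0],88],
])

```text
time_s: 38.6
ee_pos: [548.9, -15.3, 132.0]
ee_rot: [-151.5, 8.6, -98.0]
force: [-0.7, 0.1, -0.0]
gripper_width: 88.2
```

```bash
python3 - <<'E'
from pl import *
inm()
for c in ("side","top"): cv2.imwrite(f"pics/{c}12.png",env.grab_frame(c)["pixels"][:,:,::-1])
S=cv2.imread("pics/side12.png");T=cv2.imread("pics/top12.png")
cv2.imwrite("pics/z12.png",np.hstack([cv2.resize(S[140:240,260:360],(400,400)),cv2.resize(T[170:270,230:330],(400,400))]))
E
```

```text
mount-frame TCP [-1.64  0.39 29.5 ] tilt [-0.007 -0.006 -1.   ] rv [-0.3  0.4 18.2] F mount [-0.6  0.2  0.3] M [0.05 0.34 0.01] w 88.2 q6 74.8 t 38.6
```

View pics/z12.png

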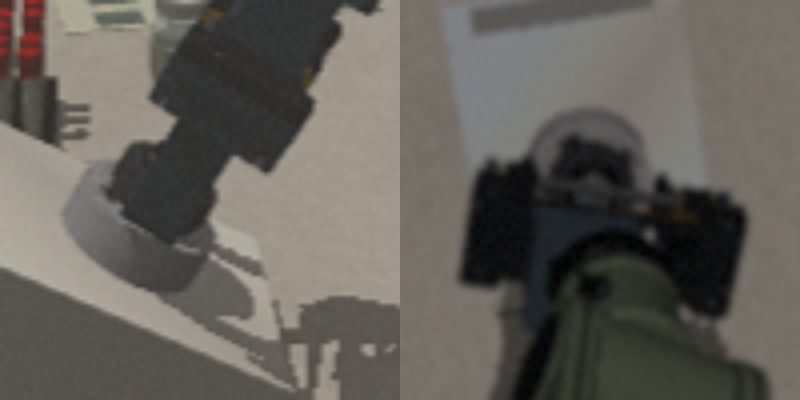

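Call:
servo_tool([
  [[0,0,0],[-0.4,-1.2,-0.4],85],
  [[0,0,0],[-0.4,-1.2,-0.4],75],
  [[0,0,0],[0,-0.2,-0.2],50],
  [[0,0,0],[0,0,0],50],
  [[0,0,0],[0,0,0],50],
  [[0,0,0],[0,0,0],50],
  [[0,0,0],[0,0,0],50],
  [[0,0,0],[0,0,0],50],
  [[0,0,0],[0,0,0],50],
  [[0,0,0],[0,0,0],50],
], squeeze=35)

```text
time_s: 39.95
ee_pos: [551.0, -15.5, 134.4]
ee_rot: [-151.5, 8.6, -98.1]
force: [-0.2, -0.7, -0.4]
gripper_width: 59.2
```

```bash
python3 - <<'E'
from pl import *
inm()
E
```

```text
mount-frame TCP [ 1.29 -0.09 30.59] tilt [-0.006 -0.007 -1.   ] rv [-0.3  0.5 18.2] F mount [-0.5 -0.7 -0.1] M [-0.    0.33 -0.09] w 59.2 q6 75.4 t 39.95
```

Now a torque probe: turn 1–2° per row.

Call:
servo_tool([
  [[0,0,1],[0,0,0],50],
  [[0,0,1],[0,0,0],50],
  [[0,0,1],[0,0,0],50],
  [[0,0,1],[0,0,0],50],
  [[0,0,1],[0,0,0],50],
  [[0,0,1],[0,0,0],50],
  [[0,0,1],[0,0,0],50],
  [[0,0,1],[0,0,0],50],
  [[0,0,1],[0,0,0],50],
  [[0,0,1],[0,0,0],50],
])

```text
time_s: 41.2
ee_pos: [550.9, -15.5, 134.5]
ee_rot: [-153.2, 12.9, -106.7]
force: [-0.2, -0.1, 1.6]
gripper_width: 59.3
```

```bash
python3 - <<'E'
from pl import *
inm()
E
```

```text
mount-frame TCP [ 1.22 -0.06 30.7 ] tilt [-0.008 -0.009 -1.   ] rv [-0.3  0.6 27.8] F mount [ 0.6 -0.1  1.5] M [0.13 0.54 1.64] w 59.3 q6 85.5 t 41.2
```

Call:
servo_tool([
  [[0,0,0],[0,0,0],50],
  [[0,0,0],[0,0,0],91],
  [[0,0,0],[0,0,0],91],
  [[0,0,0],[0,0,0],91],
  [[0,0,0],[0,0,0],91],
  [[0,0,0],[0,0,-5],91],
  [[0,0,0],[0,0,-15],91],
  [[0,0,0],[0,0,-25],91],
  [[0,0,0],[0,0,-30],91],
  [[0,0,0],[0,0,-30],91],
])

```text
time_s: 42.45
ee_pos: [496.2, -22.1, 228.8]
ee_rot: [-153.5, 13.4, -107.7]
force: [-0.3, 0.2, 0.1]
gripper_width: 90.9
```

Call:
servo_tool([
  [[0,0,0],[0,20,-25],91],
  [[0,0,0],[0,25,-20],91],
  [[0,0,0],[0,25,-20],91],
  [[0,0,0],[0,20,-10],91],
  [[0,0,0],[0,10,0],91],
  [[0,0,0],[0,0,0],91],
  [[0,0,0],[0,0,0],91],
  [[0,0,0],[0,0,0],91],
  [[0,0,0],[0,0,0],91],
  [[0,0,0],[0,0,0],91],
])

```text
time_s: 43.7
ee_pos: [374.4, 9.4, 258.9]
ee_rot: [-152.7, 13.5, -107.8]
force: [0.3, -0.0, 0.4]
gripper_width: 91.3
```

```bash
python3 - <<'E'
from sh import *
inm()
for c in ("side","top"): cv2.imwrite(f"pics/{c}13.png",env.grab_frame(c)["pixels"][:,:,::-1])
S=cv2.imread("pics/side13.png");T=cv2.imread("pics/top13.png")
om,Rm=mount(); om=om+Rm@[1.,.3,-1.5]
cs=[(circ(om,Rm,44,25),(0,255,0)),(circ(om,Rm,30,49),(0,255,255)),(circ(om,Rm,16,60),(255,255,0)),(circ(om,Rm,30,29),(0,0,255))]
a=lambda cs:np.hstack([g("side",S,260,150,60,60,6,"x",cs,1.6),g("top",T,248,185,60,60,6,"x",cs,1.8)])
cv2.imwrite("pics/z13.png",a(cs)); cv2.imwrite("pics/z13b.png",a([]))
E
```

```text
mount-frame TCP [-84.87  49.44 224.05] tilt [ 0.004 -0.014 -1.   ] rv [ 0.4  0.7 29. ] F mount [ 0.5 -0.1  0.2] M [ 0.05  0.35 -0.03] w 91.3 q6 100.0 t 43.7
```

View pics/z13.png

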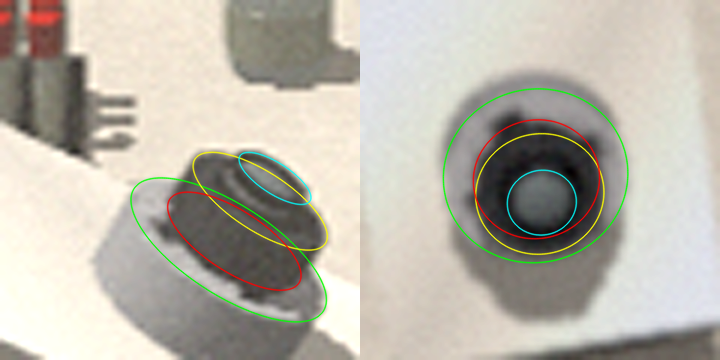

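View pics/z13b.png

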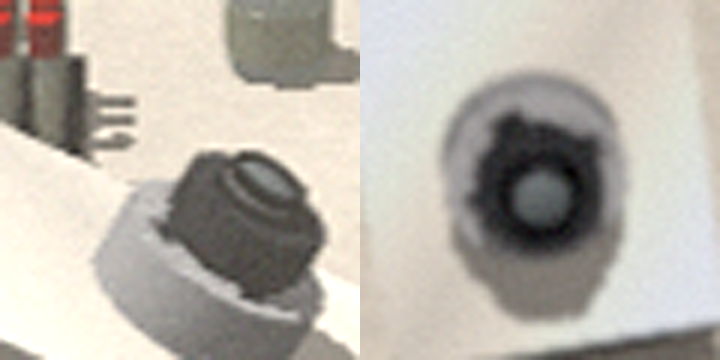

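The ring sits square and concentric over the lens, with the glass (side view about (303,181)) standing above the collar. The jar and racks haven't moved in the frames I looked at. I'll hand it in.

```bash
python3 - <<'E'
from workcell import env
s=env.state(); print(s["time_s"],s["force"].round(1)); print(env.job_done())
E
```

```text
43.8 [-0.3  0.2 -0.1]
the job is handed in; nothing more can be done
None
```

I set the lens home in the cell and let it go, then screwed the retaining ring down over it until it was tight. I handed the job in at 43.8 s with the gripper open and clear. No verdict was reported.

**Lens:** it went in flange-down with no side force and met the seat at about 8.6 N. After I let go, both cameras showed the barrel square to the slope.

**Ring:** the lugs rode on the rim at about 6 N and dropped through the notches by the expected 11 mm. The ring resisted (0.43 N m) after 54° clockwise from there. I regripped it and probed again, reading about 1.6 N m. In the last pictures it sits square and concentric over the lens.

**Checks that fell short or disagreed:**
- **Overshoot:** on the first tightening the wrist torque reached about 2.5 N m and the tool turned about 27° more. The fingers probably slipped round the collar there. Both torque readings are above the 0.5–1 N m snug range.
- **Clamping force:** I inferred it from the torque and did not measure it directly.
- **Camera fit:** the two cameras disagreed by a few mm on the cell's position, and contact came 1–2 mm deeper than the pictures implied. I relied on contact.
- **Bystanders:** I did not measure their positions after the moves. The jar and the red rack looked unmoved in the last pictures, and I did not look again at the purple rack or the loose tube.

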